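Put the trim spool away in the spring-lid case

ROBOT

A 6-joint arm with a two-finger parallel gripper is mounted at the origin on the work surface. World frame = base frame: x ahead of the robot, y to its left, z up, the work surface at z = 0. Lengths are in m, angles in degrees, forces in N, time in s.
With the tool pointing down it reaches from about 0.375 to 0.75 m from the base axis. Payload 9 kg.
Tool frame: the origin (TCP) lies midway between the tips of the shut fingers; the grasp point (between the pads) lies 19 mm behind it; z points along the fingers, y is the direction in which the jaws open and shut (so a half turn about z gives the same grasp; the last joint's range is limited). The gripper opens to 85 mm and grips with 20 to 120 N. Pads are 22 mm wide; open, the fingers measure 114 mm over their backs; the gripper's body (76 mm by 85 mm) begins 54 mm behind the grasp point. The pads swing forward as they close: fully open they stand 13 mm farther back than shut.
Start: joints at [-12.473, 5.964, 5.575, 89.605, 0, 77.527], TCP at [0.6, 0, 0.192] pointing down, gripper open.
Joint ranges: [-171.21, 171.21], [-48.23, 106.86], [-62.78, 66.21], [-105.2, 120.99], [-86.42, 89.51], [-180, 180]. Speed limits (degrees/s): [127.2, 127.2, 147.25, 180, 180, 180].

INTERFACE

Orientations are given as a 3x3 rotation matrix whose columns are the frame's x, y, z axes.
In Python, from rig import * gives the robot as it stands.
- The arm moves only by the tool servo_tool, never from a script. Its argument "motion" is one flat list of numbers, 4 for each row, row after row: the shift along the world's x, y, z in mm, then the turn about the world's z in rad. A call has exactly 5 rows; each row is the pose to reach, as a shift and turn from the pose commanded when the call began; what a row does not reach only later rows make up. A row lasts 1/10 s, in which the tool goes at most 50 mm and 8.59 degrees, less where a joint would pass 70% of its speed; a pose out of reach is approached as far as the arm can. A call with a gripper value outside its range is refused whole. "grip" is the finger opening in mm, from 0 to 85.4, set as the call begins (left out, the last holds). The fingers move at their own pace and stop on an object; "force" is the grip in N (left out, the last holds). Time passes only in rows, so rows that repeat a pose let the fingers close, or fill a call up. It gives the time, the measured TCP pose, the force and the opening at its end, in the units of the state.
- get_state(): the state, without advancing time (a new reading comes with each control period).
- grab_frame(name): name is "scene" or "side" or "wrist"; returns the picture (480x640x3 uint8, blue, green, red); there is no depth.
- calibration(name): a dict with "fx", "fy", "cx", "cy" (pixels), "dist_coeffs" ([k1, k2, p1, p2, k3] as OpenCV has them; the pictures are not rectified), "rvec" (rotation vector, rad) and "tvec" (3), from world to camera coordinates, as OpenCV has them. Camera axes: x right, y down, z forward; pixel columns grow to the right and rows downward; lengths in m; the calibration is good to about 2 mm. A picture is of the moment at which its call begins: read the wrist's pose just before it. calibration takes no time and is no camera call; for the wrist camera it gives the pose at the moment of the call.
- job_done(): hands the job in, once; it reports no verdict.
The state is a dict: "time_s": time; "joints": joint angles; "qd": joint speeds; "tau": joint torques, N m; "eef_pos": TCP position; "tool_rot": TCP orientation; "contact_force": force on the tool from outside, world axes, zero at the start; "moment": the same for the moment, N m; "finger_gap": opening from 0.0 (shut) to 1.0 (fully open).
Only numpy, scipy, OpenCV 4.12 (cv2) and the standard library are available. Lean on these libraries where they do the work, as an engineer would, in place of code of your own. Each camera call takes 0.05 s, during which the arm holds its last target.

TASK

The cardboard spool left standing on the lid of the grey spring-lid case belongs inside it. Set the spool aside, standing, on the bench or in the shallow tray; then press the case's button while keeping the lid in check, so that it does not fly up but rises steadily all the way to its stop; then stand the spool gently on the floor of the open case and let go. Leave the other things on the bench as they are.

Things in the scene. Friction and masses are not known exactly. Their poses are not given: they have to be found in the camera images.
- case: Grey plastic case fixed to the bench: box 120 mm deep (its x, -60 to +60) and 150 mm wide (its y), walls 5 mm thick and 85 mm high, floor 6 mm thick, one bay 110 x 140 mm. Origin: centre of the underside, z up. Its -x (button) side is turned roughly to the robot, the lid hinge is along the +x rim. A latch block 64 mm wide, 87.5 mm high, stands against the -x wall from x = -118 to -62.
- lid (a joint): Lid angle (rad): 0 shut, 1.65 open at its stop, just past upright on the case's +x side. A spring pushes it open all the way, about 2 N at the front edge when shut; unchecked it flies open at over 6 rad/s. Open, it stays. One way: one finger of the part-open gripper presses the button, the other is poised over the lid; both rise and the lid follows that finger on its upper face along its arc.
- lid_hinge (a point): Middle of the lid's hinge line, at the far rim of the case: case x = +60, y = 0, 85.5 mm above the bench. The line runs along the case's y. The lid's upper face lies 7 mm above this line when shut.
- lid_front (a point): Middle of the front edge of the lid's upper face, 120 mm from the hinge line. The lid is a plain flat plate 120 x 150 x 7 mm, its upper face 92.5 mm above the bench when shut. A steel tongue on the latch block, 24 mm wide with its top 98 mm high, laps this edge by 3.5 mm; the button draws it back.
- button (a joint): How far the button is pressed (m): 0 up, 0.006 fully down. The lid is free from about 0.0035. It springs back when let go; about 1.5 N starts it and 4.5 N holds it fully down. If it comes up with the lid still shut, the lid is caught again.
- button_top (a point): Centre of the top face of the button, a steel block 26 mm (case x) by 40 mm (case y), at case x = -94, y = 0. When up its top is 99.5 mm above the bench, that is 7 mm above the shut lid; fully down it is still 1 mm above the shut lid. It moves straight down.
- spool: Loose cardboard spool, upright, standing on the shut lid at the start: two flanges of 68 mm diameter and 4 mm thick, a winding between them, flanged part 36 mm high; from its top a bare cardboard tube of 28 mm diameter stands up a further 34 mm (70 mm in all): grip it by this tube. It is the only reel with such a tube. Origin at the centre of its underside, z up; about 0.16 kg.
- tray: Shallow empty plywood tray, 130 x 130 mm, rim 16 mm high, walls and floor 5 mm thick, fixed to the bench to the left or right of the case. Origin at the centre of its underside. A clear place to put the spool meanwhile.
- carton: Bystander: cardboard box 106 x 126 x 60 mm, origin under its centre.
- reel_a: Bystander: small reel, 50 mm diameter, 62 mm high, upright, at the +y side of the case; origin under its centre.
- reel_b: Bystander: small reel, 44 mm diameter, 50 mm high, upright, by the latch block on its +y side; origin under its centre.
- jar: Bystander: closed jar, 50 mm diameter, 78 mm high, at the -y side of the case; origin under its centre.
- tin: Bystander: flat round tin, 78 mm diameter, 31 mm high, on the robot's side of the bench; origin under its centre.
- reel_c: Bystander: flat dark reel, 70 mm diameter, 40 mm high, behind the case; origin under its centre.
- cone: Bystander: tall cone of cord, 56 mm diameter at the foot, 146 mm high, upright, behind the case on its +y side; origin under its centre.
There are look-alikes about, which are no part of the job. What is shaped like the spool but green or red is not meant. What is shaped like the case but green is not meant.

How it is judged:
By the outcome, as a careful person would: the job done as asked, in the order asked, and still so for the second after the job is handed in, with the robot touching nothing.
It also fails if it takes over 72 s, if anything falls off the work surface, if the arm or the gripper's body presses on something with over 40 N, if the wrist force passes 120 N, or if a joint passes its speed limit or range.

## Working session

There is one attempt and no reset: what is moved stays moved. The work goes in short steps, Python scripts to look and compute and a tool call to move; the robot and the scene stay as the last step left them, time stands still between calls to the robot, and variables do not carry over. Pictures are saved under pics/ and viewed, and the job is handed in when it is done.

Besides the shell and the picture viewer there is one more tool, called after "Emit:" as name(argument=value, ...) on one line, values as JSON. servo_tool: Moves the arm, as the interface text tells. Its arguments: {"type":"object","properties":{"motion":{"type":"array","items":{"type":"number"}},"grip":{"type":"number"},"force":{"type":"number"}},"required":["motion"]}

```bash
mkdir -p pics; ls
python3 - <<'E'
from rig import *
import cv2
print(get_state())
for n in ("scene","side","wrist"):
    print(n,calibration(n)); cv2.imwrite(f"pics/{n}0.png",grab_frame(n))
E
```

```text
pics
{'time_s': 0.0, 'joints': array([-1.24742184e+01,  5.99689578e+00,  5.52677263e+00,  8.96034126e+01,
        1.06052855e-03,  7.75264992e+01]), 'qd': array([ 0.02813177,  0.02287759, -0.09213851,  0.05774161,  0.10817833,
        0.04443869]), 'tau': array([ 7.03431251e-04, -5.56934094e+01,  5.03644359e+01,  1.70058967e-02,
       -2.22691165e-04, -8.28643181e-07]), 'eef_pos': array([5.99629372e-01, 8.83071655e-05, 1.91437197e-01]), 'tool_rot': array([[ 1.27221912e-05,  9.99999220e-01, -1.24914444e-03],
       [ 9.99999956e-01, -1.23533326e-05,  2.95296240e-04],
       [ 2.95280579e-04, -1.24914814e-03, -9.99999176e-01]]), 'contact_force': array([-0.00283261, -0.0055041 ,  0.50930773]), 'moment': array([-0.01941152, -0.03500993, -0.02697859]), 'finger_gap': 0.9967504513687784}
scene {'fx': 477.95980946290564, 'fy': 477.95980946290564, 'cx': 317.85371152233444, 'cy': 233.4965408461834, 'dist_coeffs': array([-0.06864302,  0.        ,  0.        ,  0.        ,  0.        ]), 'rvec': array([ 1.99303301,  1.79441189, -0.52448743]), 'tvec': array([-0.06011983, -0.42681778,  1.22489542])}
side {'fx': 440.8923670763233, 'fy': 440.8923670763233, 'cx': 326.25190242974236, 'cy': 244.6629432656487, 'dist_coeffs': array([-0.00613024,  0.        ,  0.        ,  0.        ,  0.        ]), 'rvec': array([ 0.21835932, -2.88064462,  1.07075241]), 'tvec': array([0.53456848, 0.10936154, 0.7916344 ])}
wrist {'fx': 341.81713975180924, 'fy': 341.81713975180924, 'cx': 316.48378578092263, 'cy': 238.88905583635014, 'dist_coeffs': array([-0.02941224,  0.        ,  0.        ,  0.        ,  0.        ]), 'rvec': array([-2.85709917e+00,  6.06416513e-05,  2.12196025e-03]), 'tvec': array([-0.59968335, -0.03736699,  0.37965607])}
```

View pics/scene0.png

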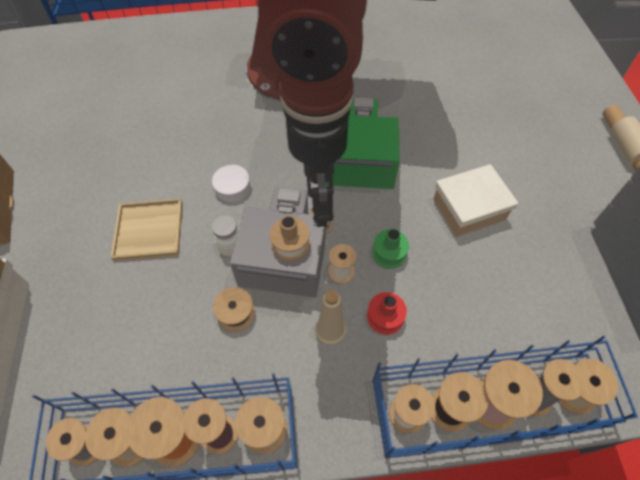

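View pics/side0.png

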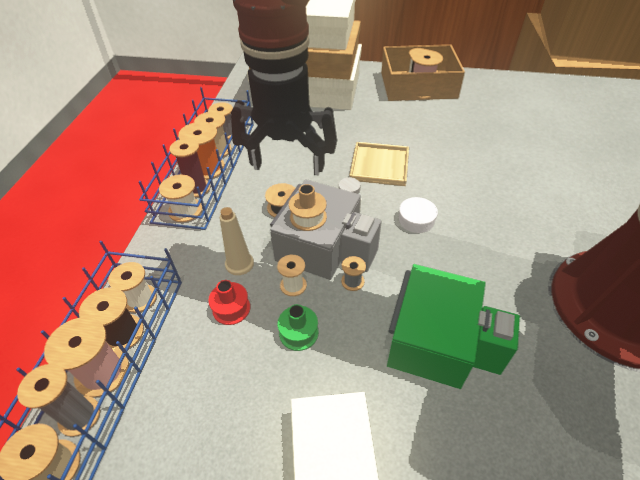

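View pics/wrist0.png

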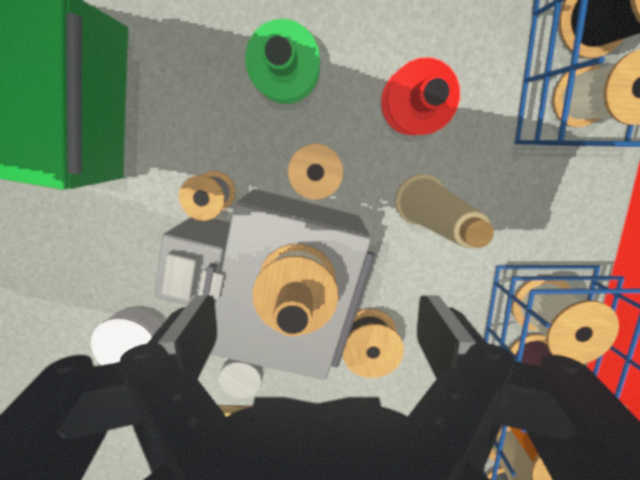

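```bash
cat > h.py <<'E'
import numpy as np, cv2
def K(c): return np.array([[c['fx'],0,c['cx']],[0,c['fy'],c['cy']],[0,0,1.]])
def ray(c,px):
    u=cv2.undistortPoints(np.array(px,float).reshape(-1,1,2),K(c),c['dist_coeffs']).reshape(-1,2)
    R,_=cv2.Rodrigues(c['rvec']); d=np.c_[u,np.ones(len(u))]@R; return -R.T@c['tvec'],d
def at_z(c,px,z):
    o,d=ray(c,px); z=np.broadcast_to(z,len(d)); return o+d*((z-o[2])/d[:,2])[:,None]
def proj(c,P): return cv2.projectPoints(np.array(P,float).reshape(-1,3),c['rvec'],c['tvec'],K(c),c['dist_coeffs'])[0].reshape(-1,2)
def crop(im,x0,y0,x1,y1,s,name):
    cv2.imwrite(name,cv2.resize(im[y0:y1,x0:x1],None,fx=s,fy=s,interpolation=cv2.INTER_CUBIC))
E
python3 - <<'E'
from h import *
crop(cv2.imread('pics/wrist0.png'),140,170,400,400,3,'pics/w0c.png')
crop(cv2.imread('pics/scene0.png'),205,150,365,310,4,'pics/s0c.png')
crop(cv2.imread('pics/scene0.png'),90,180,210,280,5,'pics/s0t.png')
E
```

```text
(no output)
```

View pics/w0c.png

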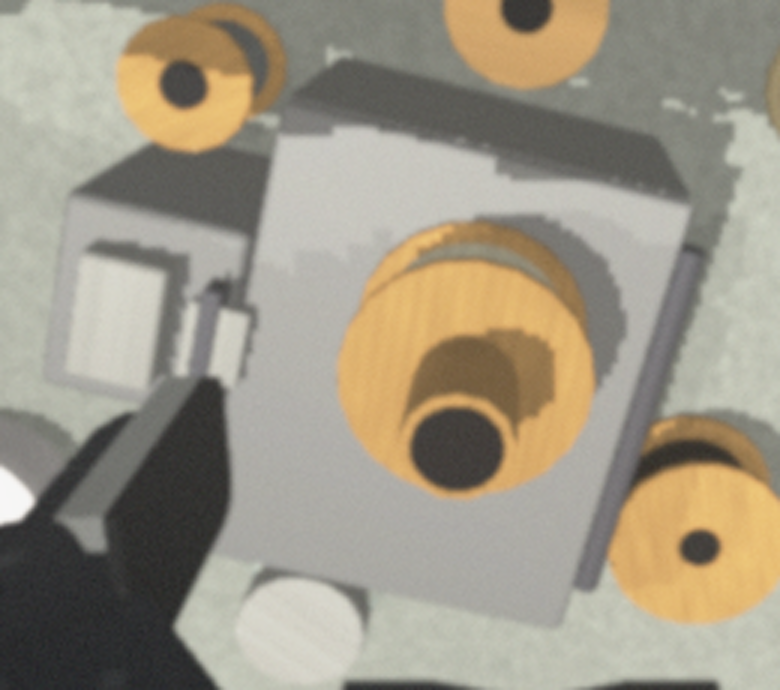

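View pics/s0c.png

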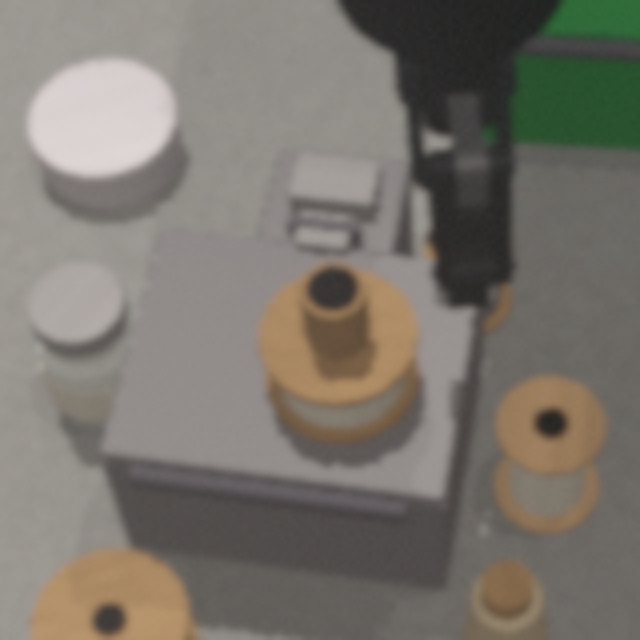

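View pics/s0t.png

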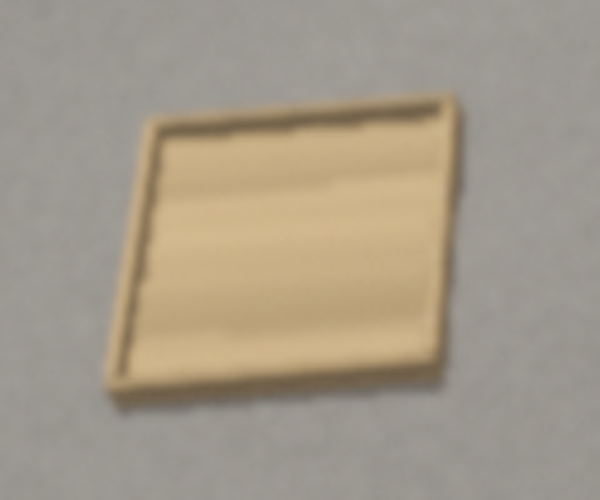

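```bash
cat > m.py <<'E'
from rig import *
from h import *
w=calibration('wrist'); s=calibration('scene')
W=lambda p:np.array(p)/3+[140,170]
S=lambda p:np.array(p)/4+[205,150]
T=lambda p:np.array(p)/5+[90,180]
np.set_printoptions(precision=4,suppress=True)
cw=at_z(w,W([(690,203),(280,132),(558,627)]),.0925); print('lid w ++,-+,+-',cw)
cs=at_z(s,S([(443,497),(158,233),(105,458)]),.0925); print('lid s ++,--,+-',cs)
for a,b in((cw[0],cw[2]),(cs[0],cs[2])):
    print('far edge len',np.linalg.norm(a-b),'yaw',np.degrees(np.arctan2(-(a-b)[0],(a-b)[1])))
a,b=cw[0],cw[1]; print('side len',np.linalg.norm(a-b),np.degrees(np.arctan2((a-b)[1],(a-b)[0])))
a,b=cs[2],cs[1]; print('side len',np.linalg.norm(a-b),np.degrees(np.arctan2((a-b)[1],(a-b)[0])))
print('lid centre', (cw[1]+cw[2])/2,(cs[0]+cs[1])/2)
print('btn w',at_z(w,W([(117,320)]),.0995),'s',at_z(s,S([(334,181)]),.0995))
print('spool w',at_z(w,W([(458,448)]),.1625),at_z(w,W([(467,378)]),.1285),'s',at_z(s,S([(333,289)]),.1625),at_z(s,S([(339,337)]),.1285))
t=at_z(s,T([(150,120),(458,97),(440,365),(112,388)]),.016); print('tray',t,t.mean(0),np.linalg.norm(t-np.roll(t,1,0),axis=1))
E
python3 m.py
```

```text
lid w ++,-+,+- [[ 0.6458 -0.0107  0.0925]
 [ 0.5299  0.01    0.0925]
 [ 0.6092 -0.155   0.0925]]
lid s ++,--,+- [[ 0.6458 -0.009   0.0925]
 [ 0.4966 -0.1257  0.0925]
 [ 0.612  -0.1508  0.0925]]
far edge len 0.14885849905160278 yaw -14.239551000467081
far edge len 0.14579678329776813 yaw -13.39796656101647
side len 0.11778879154532867 -10.139643281690201
side len 0.11809914636811275 -12.284739235994026
lid centre [ 0.5695 -0.0725  0.0925] [ 0.5712 -0.0673  0.0925]
btn w [[ 0.4803 -0.044   0.0995]] s [[ 0.481  -0.043   0.0995]]
spool w [[ 0.5834 -0.0495  0.1625]] [[ 0.5835 -0.0482  0.1285]] s [[ 0.5828 -0.0468  0.1625]] [[ 0.5845 -0.0464  0.1285]]
tray [[ 0.4019 -0.3936  0.016 ]
 [ 0.4046 -0.2649  0.016 ]
 [ 0.5331 -0.2655  0.016 ]
 [ 0.53   -0.3933  0.016 ]] [ 0.4674 -0.3293  0.016 ] [0.128  0.1287 0.1285 0.1278]
```

Emit:
servo_tool(motion=[-5,-16,0,0,-12,-36,-5,0,-17,-48,-15,0,-17,-48,-28,0,-17,-48,-40,0], grip=70)

```text
time_s: 0.65
eef_pos: [0.5828, -0.0483, 0.1511]
tool_rot: [[0.001, 1.0, -0.0], [1.0, -0.001, 0.0], [0.0, -0.0, -1.0]]
contact_force: [-0.4, 1.0, -0.4]
finger_gap: 0.82
```

Run:
```python
from rig import *
from h import *
s=get_state(); print(s['time_s'],s['eef_pos'],s['finger_gap'],s['contact_force'])
cv2.imwrite("pics/w1.png",grab_frame('wrist'))
```

```text
0.65 [ 0.58278658 -0.0483491   0.15114762] 0.819717207967034 [-0.42840869  0.9922428  -0.44520556]
```

View pics/w1.png

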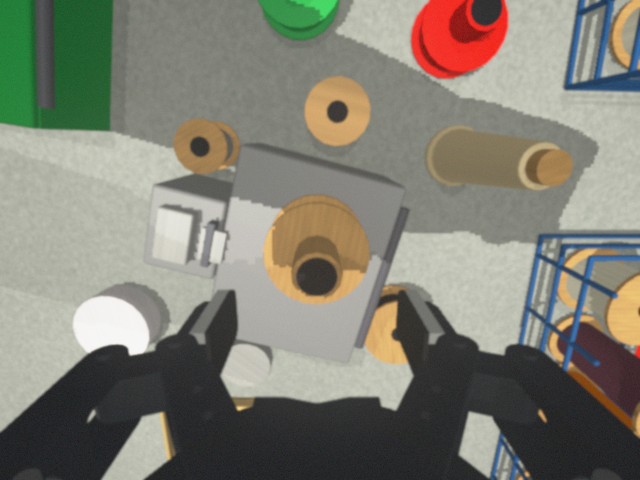

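Emit:
servo_tool(motion=[0,0,-10,0,0,0,-18,0,0,0,-20,0,0,0,-20,0,0,0,-20,0], grip=45, force=30)

```text
time_s: 1.2
eef_pos: [0.5833, -0.0479, 0.1326]
tool_rot: [[-0.0, 1.0, 0.001], [1.0, 0.0, -0.0], [-0.0, 0.001, -1.0]]
contact_force: [-0.2, -1.2, 0.0]
finger_gap: 0.526
```

Run:
```python
from rig import *
from h import *
s=get_state(); print(s['time_s'],s['eef_pos'],s['finger_gap'],s['contact_force'])
c=calibration('wrist'); im=grab_frame('wrist')
crop(im,180,150,440,360,3,"pics/w2.png")
print(proj(c,[[.583,-.048,.1625],[.583,-.048,.1285]]))
```

```text
1.2 [ 0.58327723 -0.04794031  0.13264137] 0.5259206151218896 [-0.19434067 -1.18486692  0.04002259]
[[315.30791999 289.96590407]
 [315.4806399  265.19109755]]
```

View pics/w2.png

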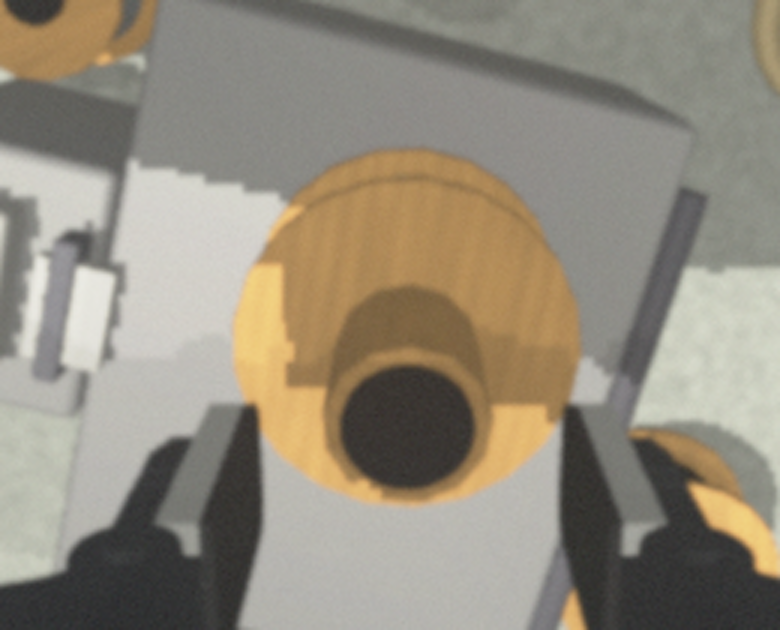

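Emit:
servo_tool(motion=[0,-1,0,0,0,-1,0,0,0,-1,0,0,0,-1,0,0,0,-1,0,0], grip=18, force=30)

```text
time_s: 1.75
eef_pos: [0.583, -0.049, 0.1322]
tool_rot: [[0.0, 1.0, 0.0], [1.0, -0.0, -0.0], [-0.0, 0.0, -1.0]]
contact_force: [0.1, 0.2, -0.2]
finger_gap: 0.21
```

Emit:
servo_tool(motion=[0,0,2,0,0,0,10,0,0,0,22,0,0,0,35,0,0,0,48,0])

```text
time_s: 2.25
eef_pos: [0.5834, -0.0491, 0.182]
tool_rot: [[-0.0, 1.0, 0.001], [1.0, 0.0, -0.0], [-0.0, 0.001, -1.0]]
contact_force: [0.3, 0.5, -0.3]
finger_gap: 0.209
```

Run:
```python
from rig import *
from h import *
s=get_state(); print(s['time_s'],s['eef_pos'],s['finger_gap'],s['contact_force'])
c=calibration('side'); im=grab_frame('side')
crop(im,200,60,460,270,3,"pics/sd1.png")
```

```text
2.25 [ 0.58335142 -0.04908457  0.1820335 ] 0.20890206625657995 [ 0.34992172  0.52159587 -0.29845393]
```

View pics/sd1.png

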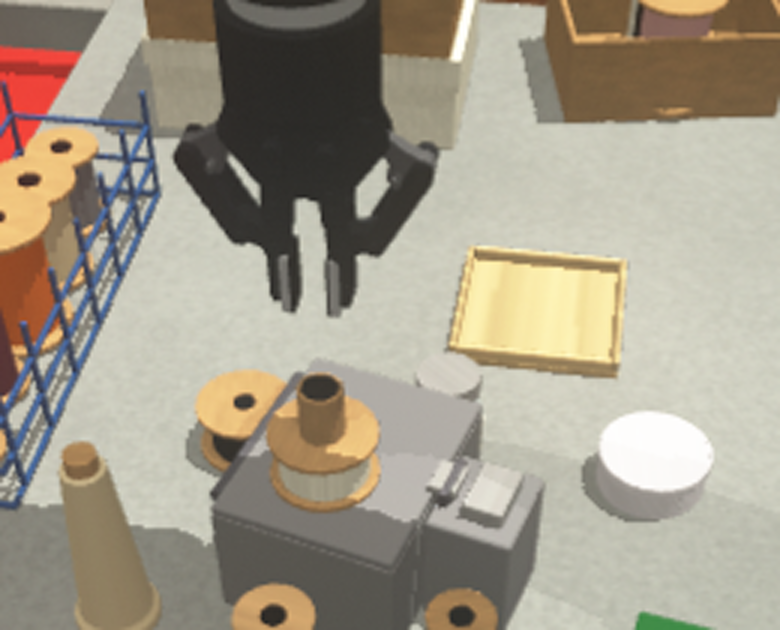

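Run:
```python
from rig import *
from h import *
c=calibration('side')
f=lambda P:(proj(c,P)-[200,60])*3
print(f([[.583,-.049,.182],[.574,-.049,.182],[.592,-.049,.182],[.574,-.049,.192],[.583,-.048,.1625],[.583,-.048,.1285],[.4807,-.0435,.0995]]))
for n in('side','scene'):
    im=grab_frame(n); cc=calibration(n)
    p=proj(cc,[.583,-.048,.15])[0].astype(int)
    crop(im,p[0]-60,p[1]-60,p[0]+60,p[1]+60,5,f"pics/{n}2.png"); print(n,p-60)
```

```text
[[316.20429693 357.19815999]
 [331.88372398 358.72123462]
 [300.56519725 355.67933332]
 [331.27124886 345.02374158]
 [317.34706685 384.27897863]
 [319.77706187 427.16135717]
 [487.70641316 484.53806073]]
side [246 133]
scene [227 166]
```

View pics/side2.png

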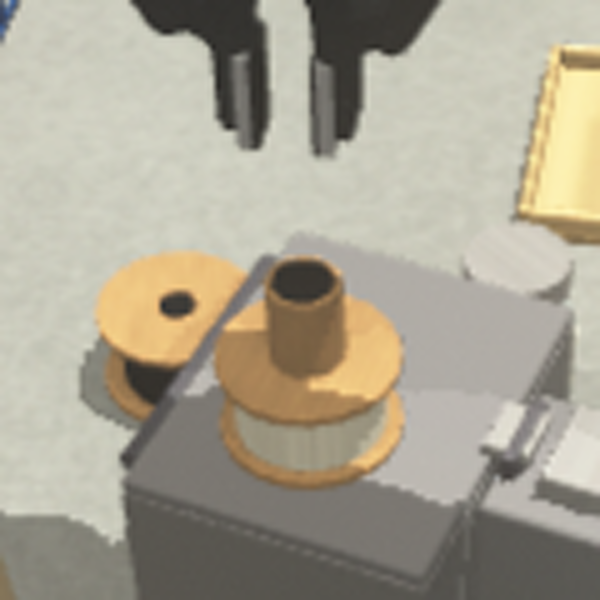

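View pics/scene2.png

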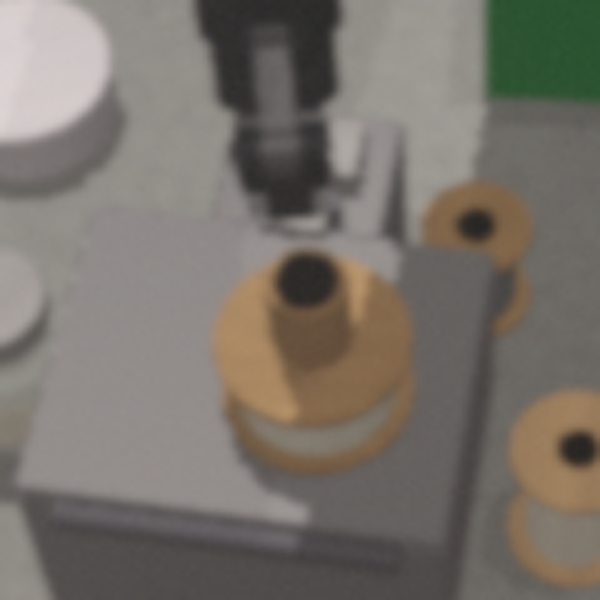

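Run:
```python
from rig import *
from h import *
c=calibration('side');s=calibration('scene');w=calibration('wrist')
g=get_state();print(g['eef_pos'],g['tool_rot'])
f=lambda P:(proj(c,P)-[246,133])*5
h=lambda P:(proj(s,P)-[227,166])*5
for P in([.583,-.049,.182],[.583,-.049,.21],[.583,-.049,.215],[.583,-.079,.182],[.583,-.079,.2]): print(P,f(P),h(P),proj(w,P))
# triangulate: midpoint of tips, side crop, scene crop
A=[];
from scipy.optimize import least_squares
r=least_squares(lambda P:np.r_[(f(P)-[287,152]).ravel(),(h(P)-[293,215]).ravel()],[.58,-.05,.18]);print(r.x,r.fun)
R=cv2.Rodrigues(w['rvec'])[0];print('cam pos',-R.T@w['tvec'])
```

```text
[ 0.58388308 -0.04928367  0.18182418] [[ 2.29195573e-06  9.99997065e-01  2.42300424e-03]
 [ 9.99999696e-01 -4.01817368e-07 -7.80080699e-04]
 [-7.80077436e-04  2.42300529e-03 -9.99996760e-01]]
[0.583, -0.049, 0.182] [[297.00716155 230.33026666]] [[295.6900855  248.69980719]] [[314.38885471 267.31954302]]
[0.583, -0.049, 0.21] [[293.33841828 165.2237296 ]] [[289.94433911 197.53501567]] [[314.17729942 287.90835015]]
[0.583, -0.049, 0.215] [[292.66080752 153.19687029]] [[288.88049224 188.05236372]] [[314.13227219 292.29531905]]
[0.583, -0.079, 0.182] [[312.88100386 174.05196689]] [[201.48059806 257.13651602]] [[314.49042119 314.46631481]]
[0.583, -0.079, 0.2] [[310.89388989 132.6809684 ]] [[195.90032011 224.74035071]] [[314.37789088 330.73407411]]
[ 0.58774694 -0.05007648  0.21134697] [-7.39850105  6.60226001 -5.82886018 -7.1558919 ]
cam pos [0.58381748 0.02138089 0.36426309]
```

Emit:
servo_tool(motion=[0,0,20,0,0,0,40,0,0,0,60,0,0,0,60,0,0,0,60,0], grip=0)

```text
time_s: 2.9
eef_pos: [0.5831, -0.049, 0.2396]
tool_rot: [[0.0, 1.0, -0.0], [1.0, -0.0, 0.0], [0.0, -0.0, -1.0]]
contact_force: [-0.3, 0.5, -0.6]
finger_gap: 0.001
```

Run:
```python
from rig import *
from h import *
g=get_state();print(g['eef_pos'],g['finger_gap'])
P=g['eef_pos']
for n in('side','scene','wrist'):
    cc=calibration(n);im=grab_frame(n)
    p=proj(cc,P)[0]
    for dz in(0,.019,.03):
        q=proj(cc,P+[0,0,dz])[0]; cv2.circle(im,tuple(int(round(v)) for v in q),1,(0,0,255),-1); print(n,dz,q)
    x,y=p.astype(int); crop(im,max(x-60,0),max(y-60,0),x+60,y+60,4,f"pics/{n}3.png")
a=[cv2.imread(f'pics/{n}3.png')[:480,:480] for n in('side','scene','wrist')]
cv2.imwrite('pics/all3.png',cv2.resize(np.hstack(a),(800,int(800*480/1440))))
```

```text
[ 0.583094   -0.04903621  0.23959685] 0.000848784703637574
side 0 [303.79079681 151.41210805]
side 0.019 [303.23326504 141.53241614]
side 0.03 [302.89982363 135.62279449]
scene 0 [283.6736828  194.00780641]
scene 0.019 [282.79461273 186.15907182]
scene 0.03 [282.26764808 181.44926829]
wrist 0 [316.88727171 268.52035188]
wrist 0.019 [316.85350068 281.93168208]
wrist 0.03 [316.83053528 291.04197017]
```

View pics/all3.png

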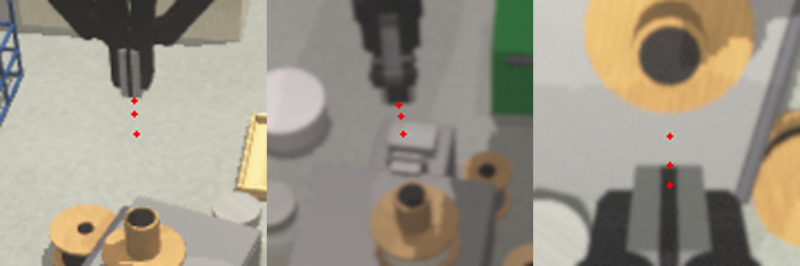

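Run:
```python
from rig import *
from h import *
g=get_state();P=g['eef_pos']
a=[]
for n in('side','scene','wrist'):
    cc=calibration(n);im=grab_frame(n)
    q=proj(cc,P+[0,0,.03])[0]; x,y=q.astype(int)
    crop(im,x-25,y-25,x+25,y+25,10,'pics/t.png'); a.append(cv2.imread('pics/t.png')); print(n,x-25,y-25)
cv2.imwrite('pics/a4.png',np.hstack(a)[:, :])
cv2.imwrite('pics/a4s.png',np.hstack(a[:2])[:,:][::1,::1][:500,:1000])
im=np.hstack(a[:2]); cv2.imwrite('pics/a4s.png',cv2.resize(im,(800,400)))
cv2.imwrite('pics/a4w.png',a[2])
```

```text
side 278 111
scene 257 156
wrist 290 264
```

View pics/a4s.png

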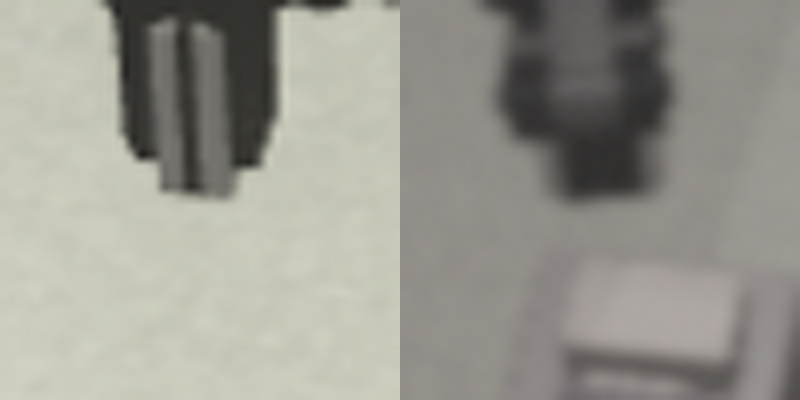

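View pics/a4w.png

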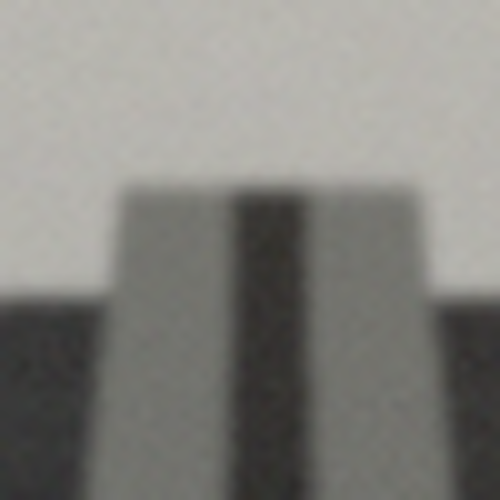

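Run:
```python
from rig import *
from h import *
P=get_state()['eef_pos']
for dz in(.015,.02,.025,.03,.035):
    print(dz,[proj(calibration(n),P+[0,dy,dz])[0].round(1) for n,dy in(('side',.011),('scene',0),('wrist',.011))])
```

```text
0.015 [array([302.3, 148.1]), array([283.1, 187.7]), array([315.9, 258.2])]
0.02 [array([302.1, 145.5]), array([282.9, 185.6]), array([315.9, 261.5])]
0.025 [array([302. , 142.8]), array([282.6, 183.5]), array([315.8, 265. ])]
0.03 [array([301.8, 140.1]), array([282.4, 181.3]), array([315.8, 268.7])]
0.035 [array([301.6, 137.3]), array([282.1, 179.1]), array([315.7, 272.7])]
```

Emit:
servo_tool(motion=[0,0,0,0,0,0,-20,0,0,0,-50,0,0,0,-80,0,0,0,-105,0], grip=50)

```text
time_s: 3.7
eef_pos: [0.5825, -0.0488, 0.1334]
tool_rot: [[-0.0, 1.0, -0.001], [1.0, 0.0, 0.0], [0.0, -0.001, -1.0]]
contact_force: [-0.1, -0.1, 0.8]
finger_gap: 0.587
```

```bash
cat > look.py <<'E'
from rig import *
from h import *
import sys
g=get_state();print(g['time_s'],g['eef_pos'],g['finger_gap'],g['contact_force'])
P=g['eef_pos']+[0,0,.03]
if len(sys.argv)>3: P=np.array([float(v) for v in sys.argv[3:6]])
r=50; a=[]
for n in sys.argv[2].split(','):
    cc=calibration(n);im=grab_frame(n)
    x,y=np.clip(proj(cc,P)[0].astype(int),r,[640-r,480-r])
    print(n,x-r,y-r); a.append(cv2.resize(im[y-r:y+r,x-r:x+r],None,fx=4,fy=4,interpolation=cv2.INTER_CUBIC))
cv2.imwrite(f'pics/{sys.argv[1]}.png',np.hstack(a))
E
python3 look.py L5 side,scene
```

```text
3.7 [ 0.58254586 -0.04882232  0.1334257 ] 0.5865269388241812 [-0.12552532 -0.13673016  0.81102671]
side 256 137
scene 236 171
```

View pics/L5.png

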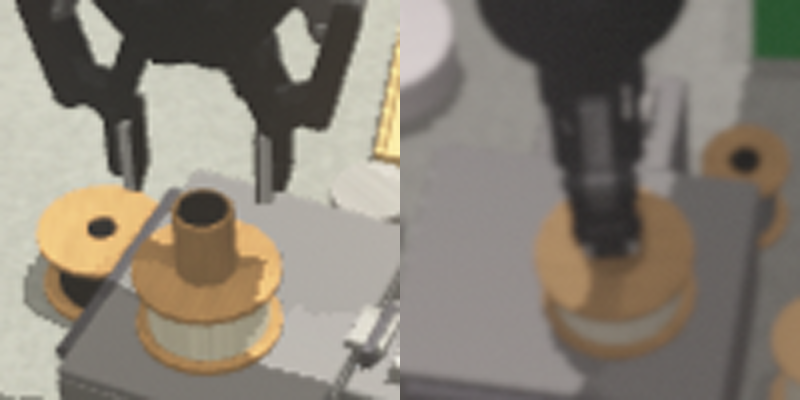

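Emit:
servo_tool(motion=[0,0,-8,0,0,0,-16,0,0,0,-24,0,0,0,-30,0,0,0,-30,0])

```text
time_s: 4.3
eef_pos: [0.5826, -0.0489, 0.1044]
tool_rot: [[0.0, 1.0, -0.001], [1.0, -0.0, 0.0], [0.0, -0.001, -1.0]]
contact_force: [0.0, 0.4, -0.7]
finger_gap: 0.586
```

```bash
python3 look.py L6 side,wrist
```

```text
4.3 [ 0.58260365 -0.04888745  0.10437587] 0.5862423391948626 [ 0.04740366  0.44120463 -0.7401046 ]
side 256 149
wrist 265 239
```

View pics/L6.png

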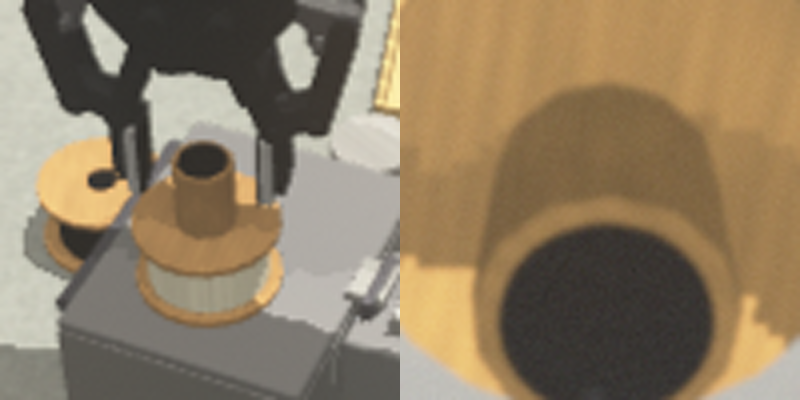

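Emit:
servo_tool(motion=[0,0,-5,0,0,0,-6,0,0,0,-6,0,0,0,-6,0,0,0,-6,0], grip=20, force=30)

```text
time_s: 4.9
eef_pos: [0.5831, -0.049, 0.0994]
tool_rot: [[0.0, 1.0, 0.0], [1.0, -0.0, -0.0], [-0.0, 0.0, -1.0]]
contact_force: [-0.3, 0.1, 0.8]
finger_gap: 0.317
```

Emit:
servo_tool(motion=[0,0,0,0,0,0,2,0,0,0,5,0,0,0,10,0,0,0,15,0])

```text
time_s: 5.4
eef_pos: [0.5829, -0.049, 0.1145]
tool_rot: [[0.0, 1.0, -0.0], [1.0, -0.0, 0.0], [0.0, -0.0, -1.0]]
contact_force: [0.0, 0.1, -1.7]
finger_gap: 0.313
```

```bash
python3 look.py L7 side,scene
```

```text
5.4 [ 0.58293668 -0.04896278  0.11452606] 0.31342417629996916 [ 0.04982837  0.13682625 -1.74325824]
side 256 145
scene 237 178
```

View pics/L7.png

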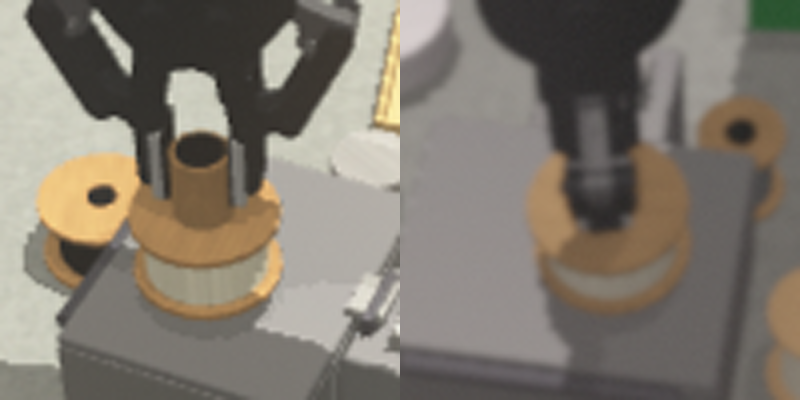

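Emit:
servo_tool(motion=[0,-4,20,0,-6,-20,40,0,-18,-45,46,0,-32,-75,46,0,-46,-110,46,0])

```text
time_s: 6.0
eef_pos: [0.5368, -0.1595, 0.1607]
tool_rot: [[-0.001, 1.0, 0.001], [1.0, 0.001, -0.0], [-0.0, 0.001, -1.0]]
contact_force: [0.4, -0.2, -2.0]
finger_gap: 0.317
```

Emit:
servo_tool(motion=[-14,-35,0,0,-28,-70,0,0,-42,-105,0,0,-56,-140,0,0,-65,-160,0,0])

```text
time_s: 6.5
eef_pos: [0.4708, -0.3214, 0.1602]
tool_rot: [[0.002, 1.0, -0.0], [1.0, -0.002, -0.001], [-0.001, -0.0, -1.0]]
contact_force: [0.5, 1.1, -1.6]
finger_gap: 0.316
```

Emit:
servo_tool(motion=[-5,-10,-20,0,-5,-10,-50,0,-5,-10,-80,0,-5,-10,-105,0,-5,-10,-125,0])

```text
time_s: 7.0
eef_pos: [0.4665, -0.3285, 0.0334]
tool_rot: [[0.0, 1.0, -0.001], [1.0, -0.0, 0.001], [0.001, -0.001, -1.0]]
contact_force: [0.0, 0.8, -2.4]
finger_gap: 0.315
```

```bash
python3 look.py L8 side,scene .467 -.329 .03
```

```text
7.0 [ 0.46645383 -0.3284673   0.03341965] 0.31468636191079485 [ 0.01032513  0.81180517 -2.43948574]
side 329 105
scene 95 173
```

View pics/L8.png

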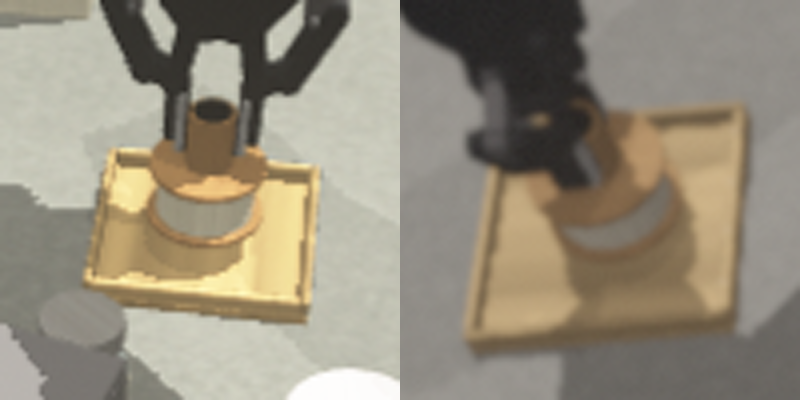

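Emit:
servo_tool(motion=[0,0,-7,0,0,0,-13,0,0,0,-17,0,0,0,-20,0,0,0,-22,0])

```text
time_s: 7.6
eef_pos: [0.4671, -0.3291, 0.0133]
tool_rot: [[-0.0, 1.0, 0.0], [1.0, 0.0, -0.0], [-0.0, 0.0, -1.0]]
contact_force: [0.1, -0.2, -1.3]
finger_gap: 0.316
```

Emit:
servo_tool(motion=[0,0,-1,0,0,0,-1,0,0,0,-2,0,0,0,-2,0,0,0,-2,0])

```text
time_s: 8.1
eef_pos: [0.4672, -0.3292, 0.0118]
tool_rot: [[0.0, 1.0, 0.0], [1.0, -0.0, -0.001], [-0.001, 0.0, -1.0]]
contact_force: [-2.2, 1.1, 4.7]
finger_gap: 0.314
```

Emit:
servo_tool(motion=[0,0,0,0,0,0,0,0,0,0,0,0,0,0,2,0,0,0,10,0], grip=50)

```text
time_s: 8.6
eef_pos: [0.4665, -0.3284, 0.0207]
tool_rot: [[0.0, 1.0, -0.001], [1.0, -0.0, 0.001], [0.001, -0.001, -1.0]]
contact_force: [-0.0, -0.1, 0.5]
finger_gap: 0.59
```

Emit:
servo_tool(motion=[0,0,20,0,0,0,55,0,0,0,95,0,0,0,130,0,0,0,160,0])

```text
time_s: 9.1
eef_pos: [0.4673, -0.3293, 0.1843]
tool_rot: [[-0.0, 1.0, 0.002], [1.0, 0.0, -0.002], [-0.002, 0.002, -1.0]]
contact_force: [0.1, -0.8, 0.2]
finger_gap: 0.582
```

```bash
python3 look.py L9 side,scene .467 -.329 .03
python3 - <<'E'
from rig import *
import cv2
cv2.imwrite('pics/wr9.png',grab_frame('wrist'))
f=grab_frame('scene')[150:310,205:365]; cv2.imwrite('pics/s9.png',cv2.resize(f,None,fx=4,fy=4,interpolation=cv2.INTER_CUBIC))
E
```

```text
9.1 [ 0.4673061  -0.32926323  0.18428481] 0.5824784592177006 [ 0.05329174 -0.75762317  0.15376693]
side 329 105
scene 95 173
```

View pics/L9.png

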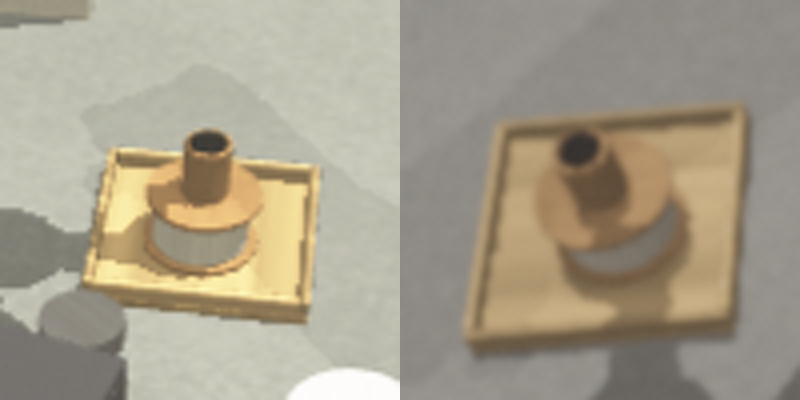

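View pics/s9.png

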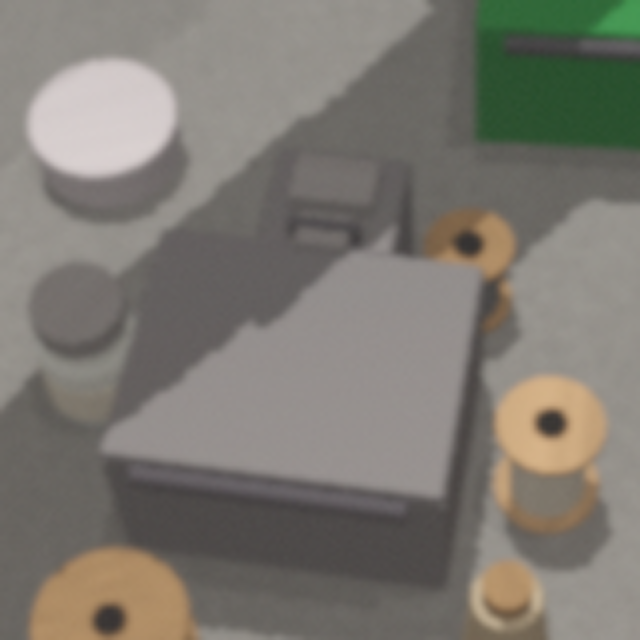

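View pics/wr9.png

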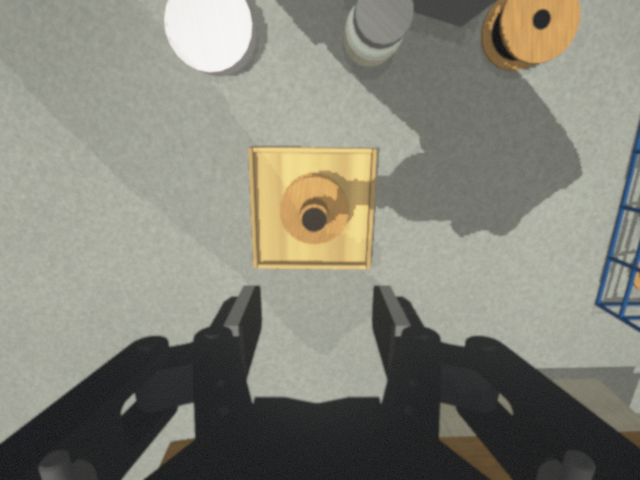

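Run:
```python
from rig import *
from h import *
from scipy.optimize import least_squares
s=calibration('scene'); w={'fx':341.817,'fy':341.817,'cx':316.4838,'cy':238.889,'dist_coeffs':np.array([-0.02941224,0,0,0,0]),'rvec':np.array([-2.85709917,6.06e-05,2.12196025e-03]),'tvec':np.array([-0.59968335,-0.03736699,0.37965607])}
S=lambda p:np.array(p)/4+[205,150]; W=lambda p:np.array(p)/3+[140,170]
L=[(-60,-75),(-60,75),(60,-75),(60,75)]
obs=[(s,(x,y,92.5),S(p)) for (x,y),p in zip(L,[(165,232),(485,268),(105,457),(443,498)])]
obs+=[(w,(60,75,92.5),W((690,203))),(w,(-60,75,92.5),W((280,132))),(w,(60,-75,92.5),W((558,627))),(w,(-94,0,99.5),W((117,320))),(s,(-94,0,99.5),S((334,181)))]
def g(p,P):
    c,n=np.cos(p[2]),np.sin(p[2]); return np.array([p[0]+c*P[0]/1e3-n*P[1]/1e3,p[1]+n*P[0]/1e3+c*P[1]/1e3,P[2]/1e3])
f=lambda p:np.concatenate([proj(c,g(p,P))[0]-o for c,P,o in obs])
for sub in (obs,[o for o in obs if o[0] is s],[o for o in obs if o[0] is w]):
    ff=lambda p:np.concatenate([proj(c,g(p,P))[0]-o for c,P,o in sub])
    r=least_squares(ff,[.57,-.07,-.23],x_scale=[.01,.01,.01]); print(r.x,np.degrees(r.x[2]),np.round(r.fun,1))
    print(' btn',g(r.x,(-94,0,99.5)),'hinge',g(r.x,(60,0,85.5)))
```

```text
[ 0.57030376 -0.06934754 -0.24311578] -13.929507937828536 [-2.9 -0.8 -2.1 -0.7 -3.4 -0.2 -1.1  0.3  1.   0.4 -0.3 -9.2  1.4  1.4
 -1.   2.9 -2.1 -0.7]
 btn [ 0.47906805 -0.04671911  0.0995    ] hinge [ 0.62853932 -0.08379121  0.0855    ]
[ 0.57147983 -0.06535233 -0.24583338] -14.085215379810625 [-0.6 -0.6  0.2 -0.3 -1.1  0.1  1.2  0.8  0.3 -0.3]
 btn [ 0.48030596 -0.04247605  0.0995    ] hinge [ 0.62967593 -0.07995422  0.0855    ]
[ 0.57005104 -0.07076037 -0.24137956] -13.830029804223702 [ 0.5  1.8 -0.6 -7.4  1.3  2.6 -1.1  4.6]
 btn [ 0.47877618 -0.04829038  0.0995    ] hinge [ 0.62831159 -0.08510291  0.0855    ]
```

```bash
cat > fit.py <<'E'
from rig import *
from h import *
from scipy.optimize import least_squares
s=calibration('scene'); w={'fx':341.817,'fy':341.817,'cx':316.4838,'cy':238.889,'dist_coeffs':np.array([-0.02941224,0,0,0,0]),'rvec':np.array([-2.85709917,6.06e-05,2.12196025e-03]),'tvec':np.array([-0.59968335,-0.03736699,0.37965607])}
S=lambda p:np.array(p)/4+[205,150]; W=lambda p:np.array(p)/3+[140,170]
L=[(-60,-75),(-60,75),(60,-75),(60,75)]
obs=[(s,(x,y,92.5),S(p)) for (x,y),p in zip(L,[(165,232),(485,268),(105,457),(443,498)])]
obs+=[(w,(60,75,92.5),W((690,203))),(w,(-60,75,92.5),W((289,106))),(w,(60,-75,92.5),W((558,627))),(w,(-94,0,99.5),W((117,320))),(s,(-94,0,99.5),S((334,181)))]
def g(p,P):
    c,n=np.cos(p[2]),np.sin(p[2]); return np.array([p[0]+c*P[0]/1e3-n*P[1]/1e3,p[1]+n*P[0]/1e3+c*P[1]/1e3,P[2]/1e3])
if __name__=='__main__':
  for sub in (obs,[o for o in obs if o[0] is s],[o for o in obs if o[0] is w]):
    ff=lambda p:np.concatenate([proj(c,g(p,P))[0]-o for c,P,o in sub])
    r=least_squares(ff,[.57,-.07,-.23],x_scale=[.01,.01,.01]); print(r.x,np.degrees(r.x[2]),np.round(r.fun,1))
    print(' btn',g(r.x,(-94,0,99.5)),'hinge',g(r.x,(60,0,85.5)))
E
python3 fit.py
```

```text
[ 0.57071776 -0.06779216 -0.25387629] -14.546039902433106 [-1.6 -1.  -1.  -0.2 -2.7 -0.5 -0.6  0.8  2.3 -0.5 -1.8 -2.9  0.9  0.5
 -0.5  0.2 -0.7 -0.5]
 btn [ 0.47973082 -0.04418332  0.0995    ] hinge [ 0.62879453 -0.08286164  0.0855    ]
[ 0.57147983 -0.06535233 -0.24583338] -14.085215379810625 [-0.6 -0.6  0.2 -0.3 -1.1  0.1  1.2  0.8  0.3 -0.3]
 btn [ 0.48030596 -0.04247605  0.0995    ] hinge [ 0.62967593 -0.07995422  0.0855    ]
[ 0.57049362 -0.06861569 -0.25584577] -14.658883034218137 [ 2.1  0.6 -1.8 -2.   0.4  1.2 -0.7  0.9]
 btn [ 0.47955336 -0.0448277   0.0995    ] hinge [ 0.6285406  -0.08379952  0.0855    ]
```

Emit:
servo_tool(motion=[1,10,0,0,4,30,0,-0.05,9,60,0,-0.1,14,95,0,-0.15,19,130,0,-0.2], grip=46)

```text
time_s: 9.8
eef_pos: [0.4853, -0.1968, 0.1797]
tool_rot: [[0.201, 0.98, -0.002], [0.98, -0.201, 0.002], [0.001, -0.002, -1.0]]
contact_force: [0.2, -1.0, -0.5]
finger_gap: 0.539
```

Emit:
servo_tool(motion=[5,35,0,-0.05,10,70,0,-0.05,16,105,0,-0.05,20,135,-10,-0.05,22,148,-30,-0.05])

```text
time_s: 10.3
eef_pos: [0.508, -0.048, 0.1511]
tool_rot: [[0.245, 0.969, 0.001], [0.969, -0.245, 0.0], [0.001, 0.001, -1.0]]
contact_force: [0.7, -1.3, 0.0]
finger_gap: 0.54
```

```bash
python3 look.py L10 side,scene
python3 - <<'E'
from rig import *
import cv2
cv2.imwrite('pics/wr10.png',grab_frame('wrist'))
print(get_state()['tool_rot'])
from h import *
c=calibration('wrist'); import pickle; pickle.dump(c,open('c10.pkl','wb'))
E
```

```text
10.3 [ 0.50803302 -0.04802083  0.15106669] 0.5398880600258222 [ 0.70511785 -1.26542026  0.03503558]
side 299 134
scene 233 129
[[ 2.45495046e-01  9.69390992e-01 -3.64520737e-03]
 [ 9.69397800e-01 -2.45492151e-01  1.22826337e-03]
 [ 2.95797652e-04 -3.83518858e-03 -9.99992602e-01]]
```

View pics/L10.png

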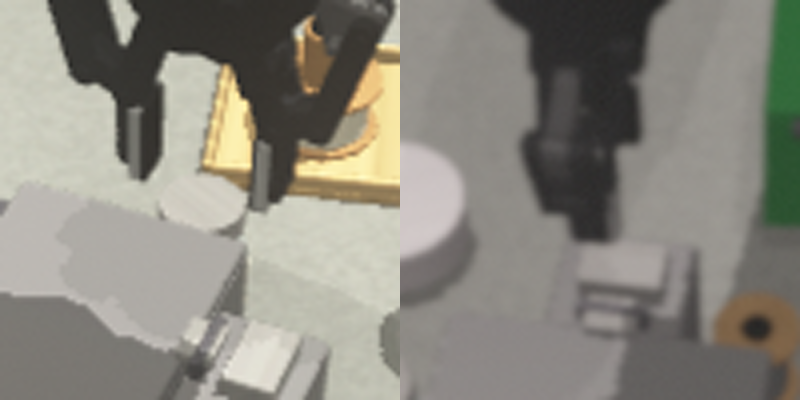

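View pics/wr10.png

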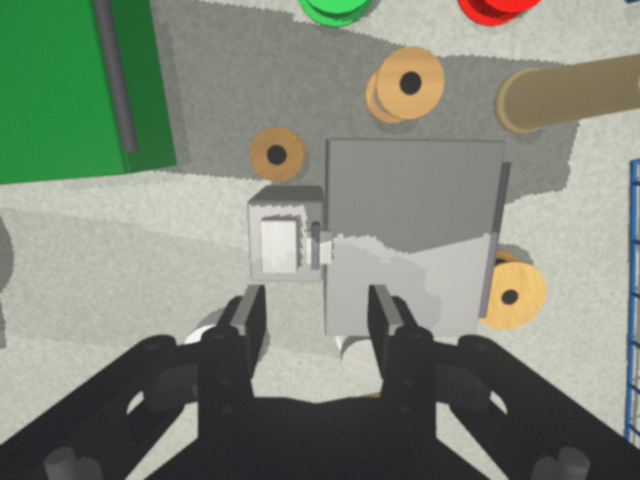

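```bash
python3 - <<'E'
from h import *
im=cv2.imread('pics/wr10.png'); crop(im,235,125,515,345,2.8,'pics/w10c.png')
E
cat > fit2.py <<'E'
from fit import *
import pickle,sys
c=pickle.load(open('c10.pkl','rb'))
Z=lambda p:np.array(p)/2.8+[235,125]
def run(pts):
    o2=[(c,P,Z(p)) for P,p in pts]
    for sub in(o2,[o for o in obs if o[0] is s]+o2):
        ff=lambda p:np.concatenate([proj(cc,g(p,P))[0]-o for cc,P,o in sub])
        r=least_squares(ff,[.57,-.07,-.23],x_scale=[.01,.01,.01]); print(r.x,np.round(r.fun,1)); print(' btn',g(r.x,(-94,0,99.5)),'hinge',g(r.x,(60,0,85.5)))
E
```

```text
(no output)
```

View pics/w10c.png

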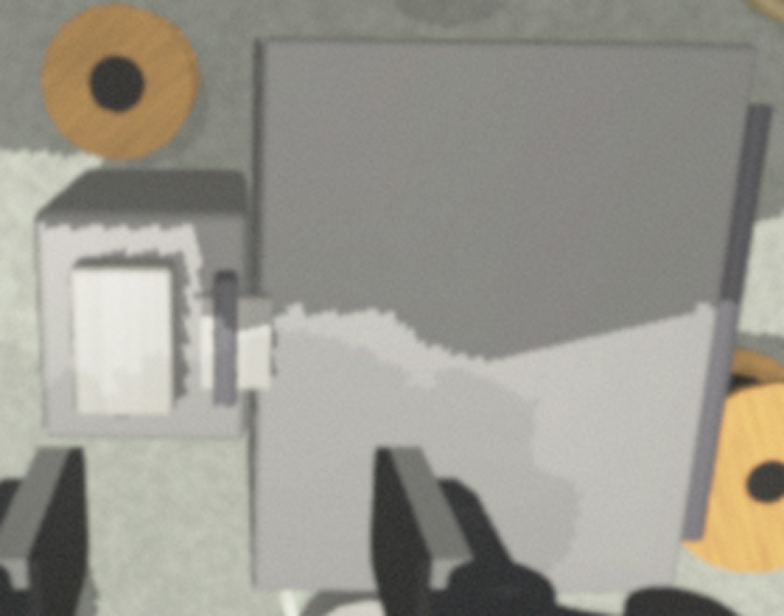

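Run:
```python
from fit2 import *
run([((-60,75,92.5),(262,40)),((60,75,92.5),(755,45)),((60,-75,92.5),(678,590)),((-60,-75,92.5),(258,588)),((-94,0,99.5),(122,339))])
```

```text
[ 0.57142096 -0.07043165 -0.25152519] [-0.  -0.5  0.7 -0.8 -1.2 -0.6 -1.1  0.   1.3  1.8]
 btn [ 0.48037877 -0.04703679  0.0995    ] hinge [ 0.629533   -0.08536453  0.0855    ]
[ 0.57139821 -0.06965267 -0.25070563] [-2.7 -0.5 -2.   0.1 -3.7  0.  -1.6  1.1 -1.8 -0.1 -0.4 -1.6  0.5 -2.
 -1.3 -1.4 -1.2 -0.7  1.   0.9]
 btn [ 0.48033687 -0.04633243  0.0995    ] hinge [ 0.62952246 -0.08453792  0.0855    ]
```

Emit:
servo_tool(motion=[0,0,-20,0,0,0,-42,0,0,0,-60,0,0,0,-70,0,0,0,-74,0])

```text
time_s: 10.95
eef_pos: [0.5074, -0.0514, 0.0766]
tool_rot: [[0.248, 0.969, -0.001], [0.969, -0.248, 0.0], [0.0, -0.001, -1.0]]
contact_force: [-0.2, 0.4, 0.1]
finger_gap: 0.538
```

```bash
python3 look.py L11 side,scene
```

```text
10.95 [ 0.50744107 -0.05143939  0.07658913] 0.5375278438186137 [-0.21692837  0.42771923  0.14868708]
side 298 164
scene 234 154
```

View pics/L11.png

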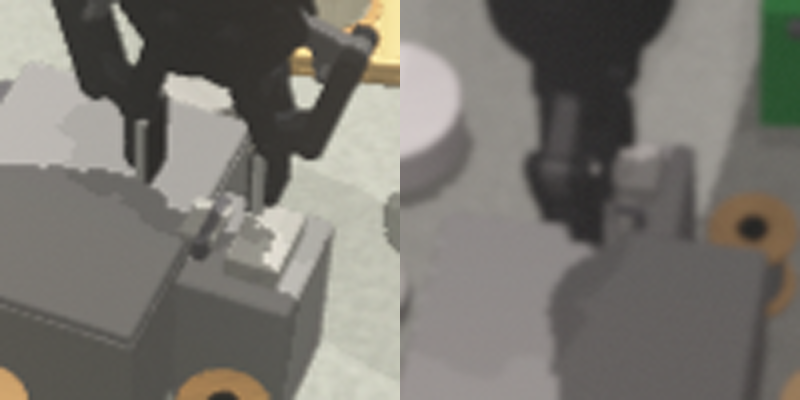

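Run:
```python
from rig import *
from h import *
g=get_state(); P=g['eef_pos'];R=g['tool_rot']; print(P)
x,y=R[:,0],R[:,1]
for lab,off in(('btn near edge',-26),('lid near edge',26)):
  for w in(11,0,-11):
    for dz in(.03,.04):
        Q=P+y*off/1e3+x*w/1e3+[0,0,dz]
        print(lab,w,dz,((proj(calibration('side'),Q)-[298,164])*4).round(0),((proj(calibration('scene'),Q)-[234,154])*4+[400,0]).round(0), proj(calibration('wrist'),Q).round(0))
for n,o in(('side',(298,164)),('scene',(234,154))):
    im=grab_frame(n); crop(im,o[0]+10,o[1]+10,o[0]+90,o[1]+90,5,f'pics/t_{n}.png')
cv2.imwrite('pics/L12.png',np.hstack([cv2.imread(f'pics/t_{n}.png') for n in('side','scene')]))
cv2.imwrite('pics/w12.png',grab_frame('wrist'))
```

```text
[ 0.50796302 -0.05134134  0.07743738]
btn near edge 11 0.03 [[246. 231.]] [[637. 161.]] [[261. 269.]]
btn near edge 11 0.04 [[248. 216.]] [[636. 148.]] [[258. 277.]]
btn near edge 0 0.03 [[255. 215.]] [[613. 158.]] [[262. 290.]]
btn near edge 0 0.04 [[256. 199.]] [[612. 145.]] [[259. 299.]]
btn near edge -11 0.03 [[263. 199.]] [[590. 155.]] [[263. 310.]]
btn near edge -11 0.04 [[265. 183.]] [[588. 142.]] [[260. 321.]]
lid near edge 11 0.03 [[138. 199.]] [[616. 254.]] [[370. 269.]]
lid near edge 11 0.04 [[138. 183.]] [[615. 241.]] [[373. 277.]]
lid near edge 0 0.03 [[148. 183.]] [[592. 251.]] [[369. 290.]]
lid near edge 0 0.04 [[148. 168.]] [[590. 238.]] [[372. 299.]]
lid near edge -11 0.03 [[157. 168.]] [[568. 248.]] [[368. 310.]]
lid near edge -11 0.04 [[157. 152.]] [[566. 235.]] [[371. 321.]]
```

View pics/L12.png

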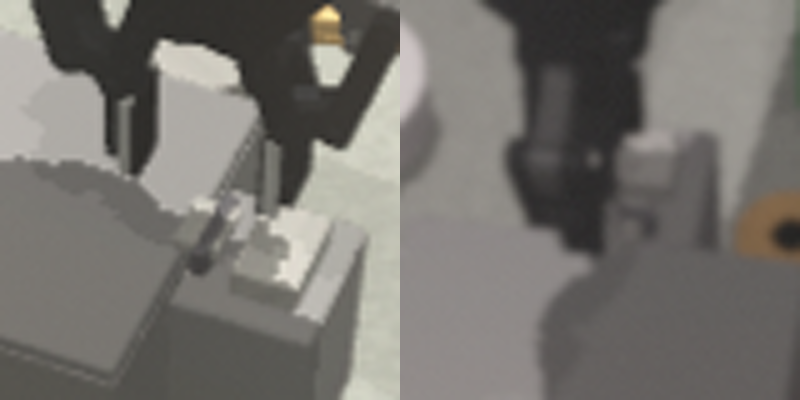

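View pics/w12.png

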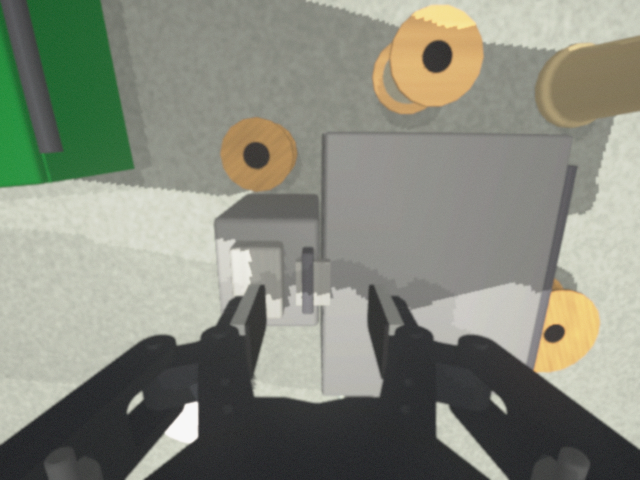

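Emit:
servo_tool(motion=[0,1,-5,0,0,2,-10,0,0,3,-13,0,0,3,-14,0,0,3,-14,0])

```text
time_s: 11.7
eef_pos: [0.5078, -0.0478, 0.0629]
tool_rot: [[0.247, 0.969, -0.0], [0.969, -0.247, 0.0], [0.0, -0.0, -1.0]]
contact_force: [0.1, -0.3, 1.1]
finger_gap: 0.539
```

Emit:
servo_tool(motion=[0,0,-1,0,0,0,-2,0,0,0,-2,0,0,0,-2,0,0,0,-2,0])

```text
time_s: 12.2
eef_pos: [0.5081, -0.048, 0.0613]
tool_rot: [[0.247, 0.969, 0.0], [0.969, -0.247, -0.0], [-0.0, 0.0, -1.0]]
contact_force: [0.2, 0.1, -0.4]
finger_gap: 0.539
```

```bash
python3 look.py L13 side,scene
```

```text
12.2 [ 0.50806522 -0.04804404  0.06129739] 0.5389753744417304 [ 0.22852628  0.08503526 -0.40635733]
side 297 171
scene 237 159
```

View pics/L13.png

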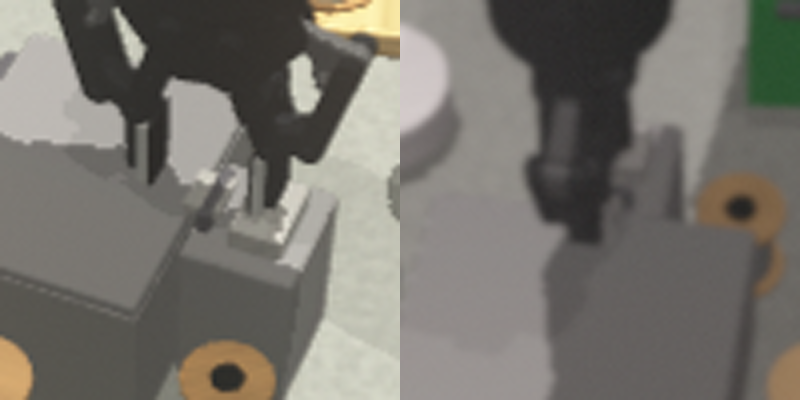

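Emit:
servo_tool(motion=[0,0,-1,0,0,0,-2,0,0,0,-2,0,0,0,-2,0,0,0,-2,0])

```text
time_s: 12.8
eef_pos: [0.508, -0.048, 0.0592]
tool_rot: [[0.247, 0.969, 0.0], [0.969, -0.247, -0.0], [-0.0, 0.0, -1.0]]
contact_force: [-0.3, 0.1, -0.1]
finger_gap: 0.54
```

Emit:
servo_tool(motion=[0,0,-1,0,0,0,-2,0,0,0,-2,0,0,0,-2,0,0,0,-2,0])

```text
time_s: 13.3
eef_pos: [0.5081, -0.048, 0.0573]
tool_rot: [[0.247, 0.969, 0.0], [0.969, -0.247, -0.0], [-0.0, 0.0, -1.0]]
contact_force: [0.2, 0.2, 1.2]
finger_gap: 0.533
```

Emit:
servo_tool(motion=[0,0,-1,0,0,0,-1,0,0,0,-1,0,0,0,-1,0,0,0,-1,0])

```text
time_s: 13.8
eef_pos: [0.5081, -0.048, 0.0563]
tool_rot: [[0.247, 0.969, 0.0], [0.969, -0.247, -0.0], [-0.0, 0.0, -1.0]]
contact_force: [-0.1, -0.2, 2.8]
finger_gap: 0.543
```

```bash
python3 look.py L14 side,scene; python3 -c "
from rig import *
for i in range(1): print(get_state()['contact_force'],get_state()['moment'],get_state()['finger_gap'])"
```

```text
13.8 [ 0.50810478 -0.0480366   0.05626527] 0.5433129661822224 [-0.06815222 -0.24193502  2.78800596]
side 297 173
scene 237 161
[0.65523689 0.0396541  2.38417179] [-0.06563778 -0.04970581  0.00443392] 0.5423678428390968
```

View pics/L14.png

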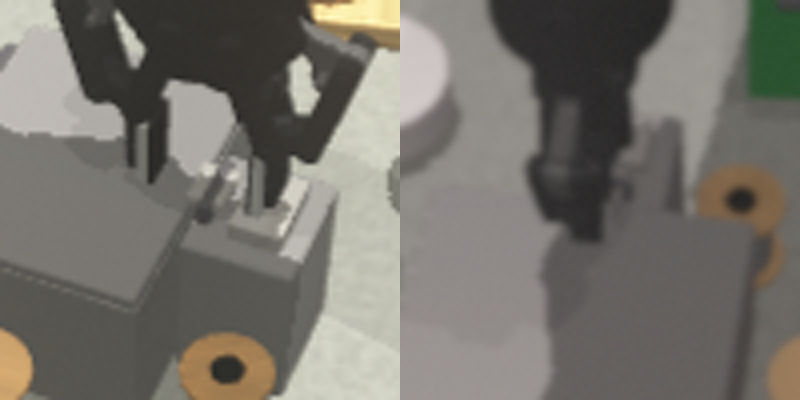

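Emit:
servo_tool(motion=[0,0,-3.5,0,0,0,-3.5,0,0,0,-3.5,0,0,0,-3.5,0,0,0,-3.5,0])

```text
time_s: 14.4
eef_pos: [0.5082, -0.048, 0.053]
tool_rot: [[0.247, 0.969, 0.0], [0.969, -0.247, -0.0], [-0.0, 0.0, -1.0]]
contact_force: [-0.5, 0.6, 6.5]
finger_gap: 0.537
```

```bash
python3 look.py L15 side,wrist; python3 -c "
from rig import *
for i in range(1): print(get_state()['contact_force'],get_state()['moment'],get_state()['finger_gap'])"
```

```text
14.4 [ 0.50815212 -0.04804931  0.05295525] 0.5368176282453522 [-0.52780146  0.5671618   6.49030579]
side 297 174
wrist 265 240
[-1.90492511  0.5187072   6.69261582] [0.0848221  0.23860701 0.02174435] 0.5412289802266707
```

View pics/L15.png

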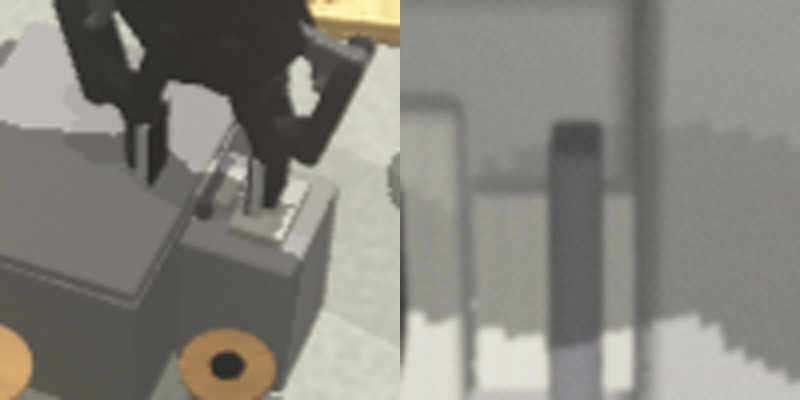

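Run:
```python
import numpy as np
r=.103;th0=.018
th=np.r_[.035,.065,.105,.15,.2, .2+.06*np.arange(1,26)]
th=np.clip(th,0,1.65)
P=lambda t:np.array([-r*np.cos(t)+.007*np.sin(t),r*np.sin(t)+.007*np.cos(t)])*1e3
base=P(th0)
for k in range(0,30,5):
    b=base if k==0 else P(th[k-1])
    print(np.round(th[k:k+5],3),[round(float(v),1) for t in th[k:k+5] for d in [P(t)-b] for v in (d[0]*.969,-d[0]*.247,d[1],0)])
```

```text
[0.035 0.065 0.105 0.15  0.2  ] [0.2, -0.0, 1.7, 0.0, 0.5, -0.1, 4.8, 0.0, 1.1, -0.3, 8.9, 0.0, 2.0, -0.5, 13.5, 0.0, 3.2, -0.8, 18.5, 0.0]
[0.26 0.32 0.38 0.44 0.5 ] [1.8, -0.4, 5.9, 0.0, 3.9, -1.0, 11.7, 0.0, 6.3, -1.6, 17.4, 0.0, 9.1, -2.3, 22.9, 0.0, 12.1, -3.1, 28.2, 0.0]
[0.56 0.62 0.68 0.74 0.8 ] [3.4, -0.9, 5.1, 0.0, 7.0, -1.8, 10.0, 0.0, 11.0, -2.8, 14.7, 0.0, 15.2, -3.9, 19.1, 0.0, 19.7, -5.0, 23.2, 0.0]
[0.86 0.92 0.98 1.04 1.1 ] [4.7, -1.2, 3.9, 0.0, 9.6, -2.4, 7.4, 0.0, 14.7, -3.7, 10.7, 0.0, 20.0, -5.1, 13.6, 0.0, 25.4, -6.5, 16.2, 0.0]
[1.16 1.22 1.28 1.34 1.4 ] [5.6, -1.4, 2.3, 0.0, 11.3, -2.9, 4.2, 0.0, 17.1, -4.4, 5.7, 0.0, 23.0, -5.9, 6.9, 0.0, 28.9, -7.4, 7.7, 0.0]
[1.46 1.52 1.58 1.64 1.65] [6.0, -1.5, 0.5, 0.0, 12.0, -3.1, 0.5, 0.0, 18.0, -4.6, 0.2, 0.0, 23.9, -6.1, -0.4, 0.0, 24.9, -6.4, -0.6, 0.0]
```

Emit:
servo_tool(motion=[0.2,0,1.7,0,0.5,-0.1,4.8,0,1.1,-0.3,8.9,0,2,-0.5,13.5,0,3.2,-0.8,18.5,0])

```text
time_s: 15.0
eef_pos: [0.5113, -0.0488, 0.0716]
tool_rot: [[0.247, 0.969, 0.0], [0.969, -0.247, -0.0], [-0.0, 0.0, -1.0]]
contact_force: [0.1, 0.5, 3.1]
finger_gap: 0.538
```

```bash
python3 look.py L16 side,scene
```

```text
15.0 [ 0.51125908 -0.04879095  0.07163464] 0.537869412925163 [0.13919616 0.4777827  3.1326505 ]
side 296 166
scene 236 158
```

View pics/L16.png

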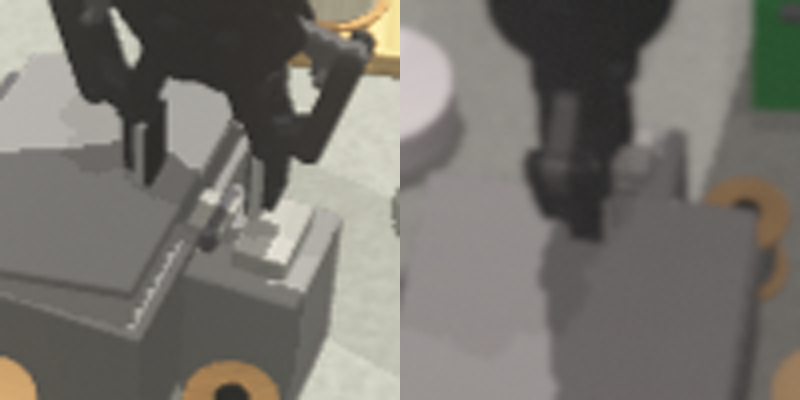

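Lid is free and following the finger (front edge lifted, force ≈2–3 N). Continue on the arc.

Emit:
servo_tool(motion=[1.8,-0.4,5.9,0,3.9,-1,11.7,0,6.3,-1.6,17.4,0,9.1,-2.3,22.9,0,12.1,-3.1,28.2,0])

```text
time_s: 15.6
eef_pos: [0.5238, -0.0521, 0.1]
tool_rot: [[0.247, 0.969, 0.001], [0.969, -0.247, -0.0], [-0.0, 0.001, -1.0]]
contact_force: [1.8, -0.6, 0.3]
finger_gap: 0.539
```

Emit:
servo_tool(motion=[3.4,-0.9,5.1,0,7,-1.8,10,0,11,-2.8,14.7,0,15.2,-3.9,19.1,0,19.7,-5,23.2,0])

```text
time_s: 16.1
eef_pos: [0.5433, -0.057, 0.1229]
tool_rot: [[0.247, 0.969, -0.0], [0.969, -0.247, -0.0], [-0.0, -0.0, -1.0]]
contact_force: [2.0, -1.2, 0.6]
finger_gap: 0.543
```

```bash
python3 look.py L17 side,scene
```

```text
16.1 [ 0.54333812 -0.05702563  0.12290152] 0.5428276754094987 [ 1.96568213 -1.16980318  0.57477798]
side 279 140
scene 230 156
```

View pics/L17.png

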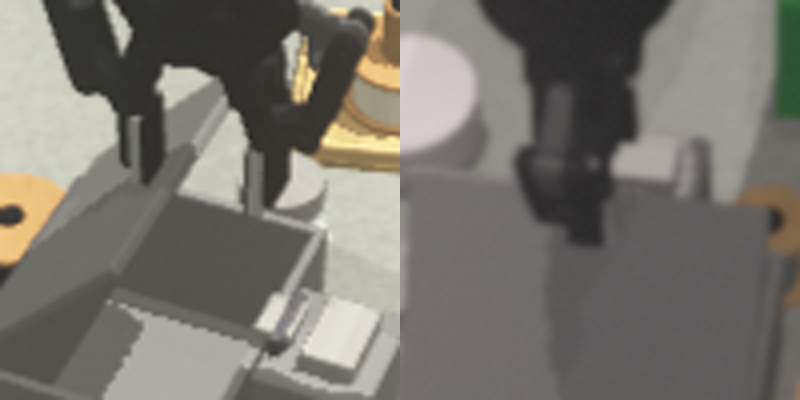

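Lid at ~45°, still against the finger, between the two fingers. Continue.

Emit:
servo_tool(motion=[4.7,-1.2,3.9,0,9.6,-2.4,7.4,0,14.7,-3.7,10.7,0,20,-5.1,13.6,0,25.4,-6.5,16.2,0])

```text
time_s: 16.7
eef_pos: [0.5689, -0.0635, 0.139]
tool_rot: [[0.247, 0.969, 0.0], [0.969, -0.247, 0.0], [0.0, 0.0, -1.0]]
contact_force: [1.5, -1.2, -0.5]
finger_gap: 0.539
```

Emit:
servo_tool(motion=[5.6,-1.4,2.3,0,11.3,-2.9,4.2,0,17.1,-4.4,5.7,0,23,-5.9,6.9,0,28.9,-7.4,7.7,0])

```text
time_s: 17.2
eef_pos: [0.5978, -0.0709, 0.1465]
tool_rot: [[0.247, 0.969, -0.0], [0.969, -0.247, 0.0], [-0.0, -0.0, -1.0]]
contact_force: [1.6, -0.9, -0.8]
finger_gap: 0.539
```

```bash
python3 look.py L18 side,scene
```

```text
17.2 [ 0.59778742 -0.07093898  0.14648589] 0.5386665090636825 [ 1.6033764  -0.86113308 -0.78676132]
side 249 122
scene 223 176
```

View pics/L18.png

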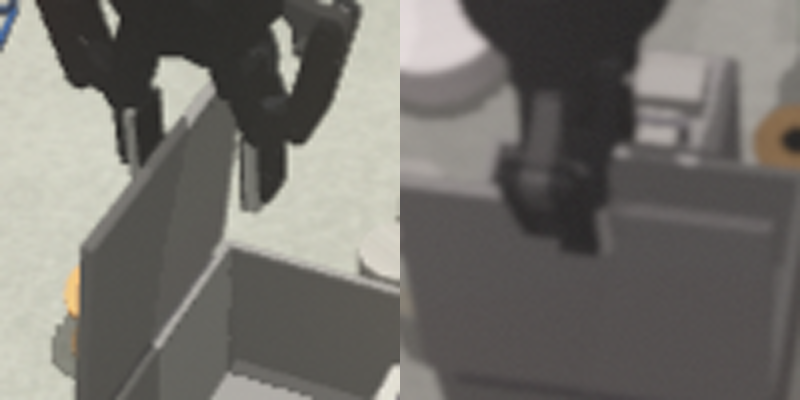

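Emit:
servo_tool(motion=[6,-1.5,0.5,0,12,-3.1,0.5,0,17,-4.4,0.4,0,21,-5.4,0.4,0,24,-6.2,0.4,0])

```text
time_s: 17.8
eef_pos: [0.6216, -0.0771, 0.1468]
tool_rot: [[0.247, 0.969, -0.0], [0.969, -0.247, 0.0], [-0.0, -0.0, -1.0]]
contact_force: [1.3, -0.6, -0.3]
finger_gap: 0.544
```

Emit:
servo_tool(motion=[2,-0.5,0,0,4,-1,0,0,6,-1.5,0,0,7,-1.8,0,0,7,-1.8,0,0])

```text
time_s: 18.3
eef_pos: [0.6283, -0.0788, 0.1469]
tool_rot: [[0.247, 0.969, -0.0], [0.969, -0.247, -0.0], [-0.0, 0.0, -1.0]]
contact_force: [-0.3, 0.2, -0.9]
finger_gap: 0.54
```

```bash
python3 look.py L19 side,scene
```

```text
18.3 [ 0.62834927 -0.07881108  0.14691145] 0.5401602027852664 [-0.29057677  0.20406701 -0.92396448]
side 233 117
scene 219 193
```

View pics/L19.png

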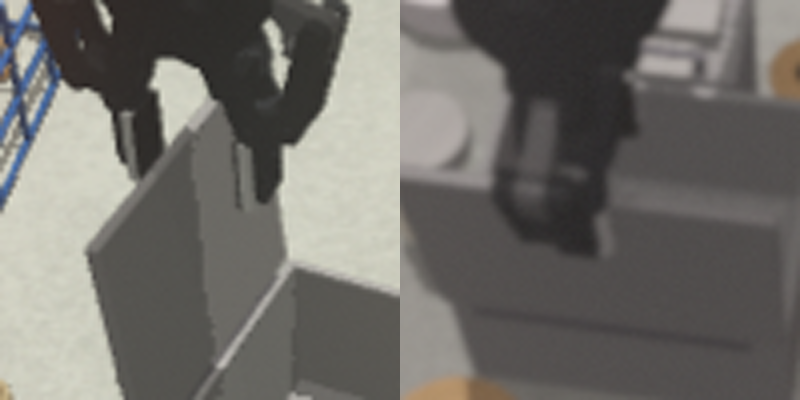

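Emit:
servo_tool(motion=[0,0,10,0,0,0,30,0,0,0,55,0,-4,-6,75,0,-14,-20,80,0])

```text
time_s: 18.9
eef_pos: [0.6154, -0.0989, 0.2303]
tool_rot: [[0.246, 0.969, 0.004], [0.969, -0.246, -0.001], [-0.0, 0.004, -1.0]]
contact_force: [0.1, -0.0, 0.2]
finger_gap: 0.539
```

Emit:
servo_tool(motion=[-18,-28,0,0,-38,-60,0,0,-58,-92,0,0,-78,-124,0,0,-98,-156,0,0], grip=55)

```text
time_s: 19.4
eef_pos: [0.5145, -0.2563, 0.2265]
tool_rot: [[0.248, 0.969, -0.0], [0.969, -0.248, 0.0], [-0.0, -0.0, -1.0]]
contact_force: [0.6, -1.0, 0.1]
finger_gap: 0.642
```

Emit:
servo_tool(motion=[-18,-28,0,0,-34,-52,-10,0,-44,-66,-30,0,-49,-74,-60,0,-49,-74,-90,0])

```text
time_s: 19.9
eef_pos: [0.4657, -0.3305, 0.1358]
tool_rot: [[0.25, 0.968, 0.0], [0.968, -0.25, -0.001], [-0.001, 0.0, -1.0]]
contact_force: [-0.2, -0.1, -0.4]
finger_gap: 0.644
```

Run:
```python
from rig import *
from h import *
g=get_state();print(g['eef_pos'],g['time_s'])
c=calibration('wrist');cv2.imwrite('pics/w20.png',grab_frame('wrist'))
print(proj(c,[[.467,-.329,.075],[.467,-.329,.041]]))
crop(grab_frame('side'),200,60,460,270,3,'pics/sd20.png')
```

```text
[ 0.46569637 -0.33049472  0.13575052] 19.9
[[317.0048589  235.77522368]
 [316.93844523 224.66525166]]
```

View pics/w20.png

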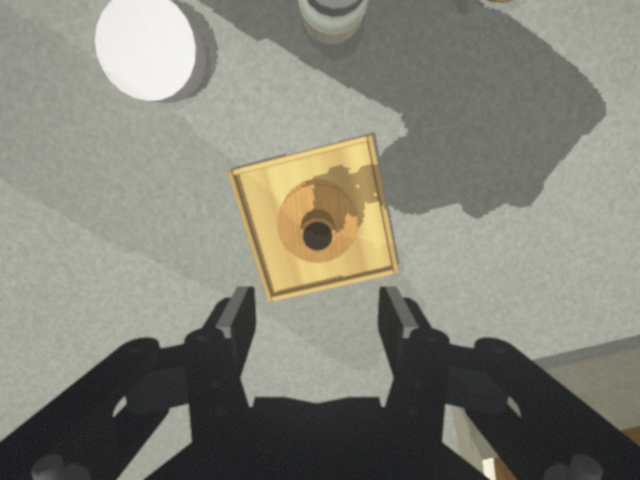

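View pics/sd20.png

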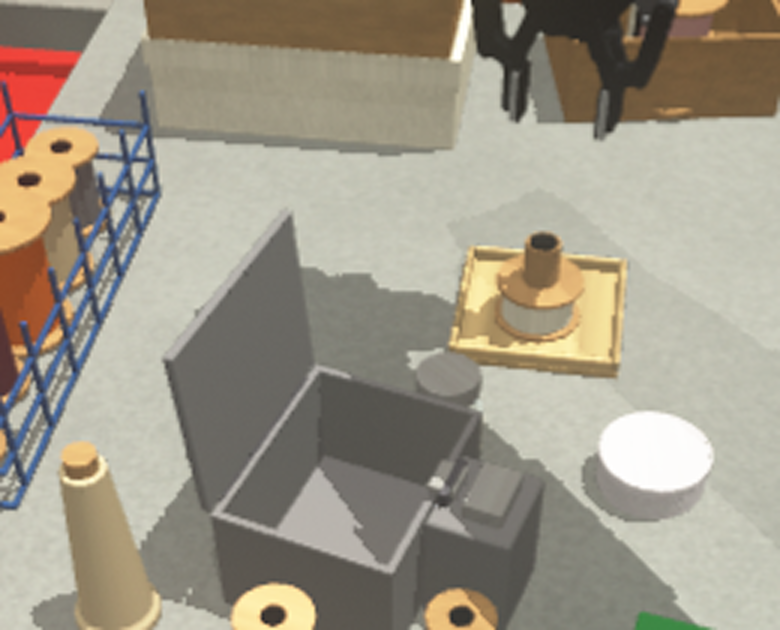

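Emit:
servo_tool(motion=[0,0,-30,0,0,0,-65,0,0,0,-95,0,0,0,-115,0,0,0,-123,0])

```text
time_s: 20.5
eef_pos: [0.4665, -0.3282, 0.013]
tool_rot: [[0.247, 0.969, -0.001], [0.969, -0.247, 0.001], [0.001, -0.002, -1.0]]
contact_force: [-0.8, -0.4, 0.2]
finger_gap: 0.645
```

Emit:
servo_tool(motion=[0,0,0,0,0,0,0,0,0,0,0,0,0,0,0,0,0,0,0,0], grip=20, force=30)

```text
time_s: 21.0
eef_pos: [0.468, -0.3297, 0.0156]
tool_rot: [[0.247, 0.969, 0.001], [0.969, -0.247, -0.002], [-0.001, 0.002, -1.0]]
contact_force: [-2.9, 0.5, 6.6]
finger_gap: 0.314
```

Emit:
servo_tool(motion=[0,0,2,0,0,0,10,0,0,0,35,0,0,0,70,0,0,0,105,0])

```text
time_s: 21.5
eef_pos: [0.467, -0.3283, 0.1201]
tool_rot: [[0.247, 0.969, -0.001], [0.969, -0.247, 0.001], [0.001, -0.001, -1.0]]
contact_force: [0.3, 1.0, -2.3]
finger_gap: 0.316
```

```bash
python3 - <<'E'
from rig import *
g=get_state(); print(g['joints'],g['eef_pos'])
E
python3 look.py L21 side,scene
```

```text
[-4.82361069e+01  8.34058073e-01 -7.22431411e+00  8.19925718e+01
  5.96054489e-03  5.60844737e+01] [ 0.46696406 -0.32830393  0.12014605]
21.5 [ 0.46696406 -0.32830393  0.12014605] 0.315605876450201 [ 0.33491915  1.01433618 -2.30935806]
side 333 60
scene 75 136
```

View pics/L21.png

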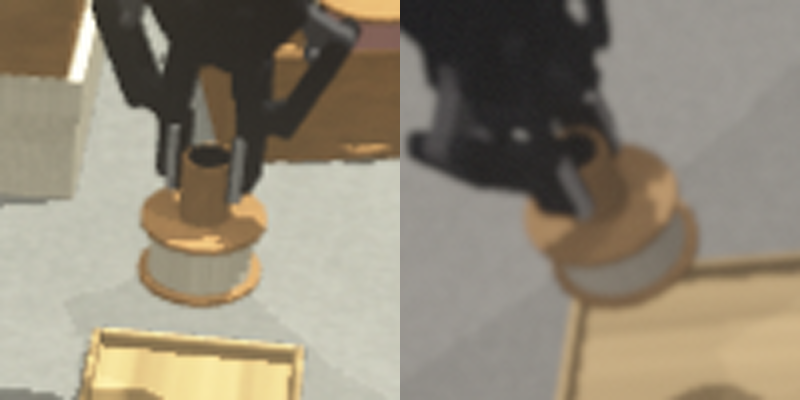

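Emit:
servo_tool(motion=[0,0,15,0.1,2,6,35,0.22,6,16,52,0.35,12,32,60,0.48,19,52,60,0.6])

```text
time_s: 22.1
eef_pos: [0.4868, -0.277, 0.1802]
tool_rot: [[-0.347, 0.938, 0.001], [0.938, 0.347, -0.001], [-0.002, 0.001, -1.0]]
contact_force: [0.2, 1.5, -2.3]
finger_gap: 0.314
```

Emit:
servo_tool(motion=[8,22,0,0.13,16,44,0,0.26,24,66,0,0.39,32,88,0,0.52,40,110,0,0.65])

```text
time_s: 22.6
eef_pos: [0.5263, -0.1657, 0.1785]
tool_rot: [[-0.844, 0.536, -0.001], [0.536, 0.844, 0.0], [0.001, 0.0, -1.0]]
contact_force: [0.6, 1.2, -1.8]
finger_gap: 0.313
```

Emit:
servo_tool(motion=[8,22,0,0.13,16,44,0,0.25,24,66,0,0.32,31,86,0,0.32,36,98,0,0.32])

```text
time_s: 23.1
eef_pos: [0.5624, -0.0673, 0.1786]
tool_rot: [[-0.969, 0.247, -0.001], [0.247, 0.969, 0.001], [0.001, 0.0, -1.0]]
contact_force: [0.2, 0.3, -1.9]
finger_gap: 0.313
```

Run:
```python
from rig import *
from h import *
g=get_state();print(g['time_s'],g['eef_pos'],g['tool_rot'],g['contact_force'],g['finger_gap'])
crop(grab_frame('side'),200,60,460,270,3,'pics/sd22.png')
crop(grab_frame('scene'),190,110,370,300,3.3,'pics/sc22.png')
```

```text
23.1 [ 0.56238054 -0.06728303  0.17856862] [[-9.68960378e-01  2.47215358e-01 -5.94301880e-04]
 [ 2.47215038e-01  9.68960477e-01  5.64180245e-04]
 [ 7.15329054e-04  3.99747941e-04 -9.99999664e-01]] [ 0.22850556  0.25631639 -1.89916731] 0.313313895030367
```

View pics/sd22.png

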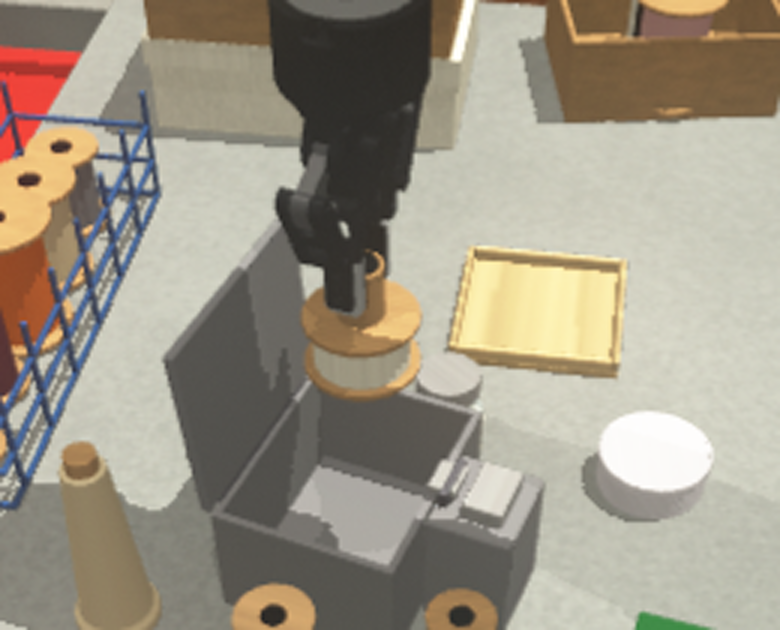

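View pics/sc22.png

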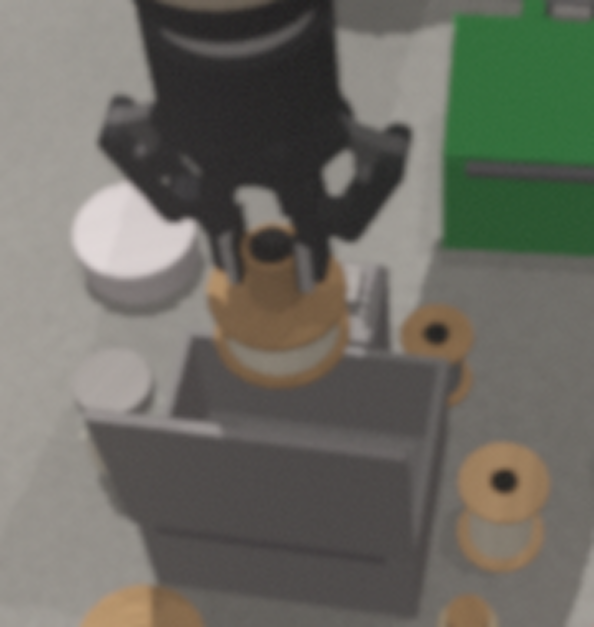

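Emit:
servo_tool(motion=[0.5,1,-15,0,1,2,-40,0,1,2,-70,0,1,2,-100,0,1,2,-120,0])

```text
time_s: 23.7
eef_pos: [0.5614, -0.0673, 0.0552]
tool_rot: [[-0.968, 0.25, -0.003], [0.25, 0.968, 0.001], [0.003, 0.0, -1.0]]
contact_force: [-0.1, -0.1, -1.8]
finger_gap: 0.316
```

Run:
```python
from rig import *
from h import *
g=get_state();print(g['time_s'],g['eef_pos'],g['contact_force'],g['finger_gap'])
crop(grab_frame('side'),200,60,460,270,3,'pics/sd23.png')
crop(grab_frame('scene'),190,110,370,300,3.3,'pics/sc23.png')
```

```text
23.7 [ 0.56144379 -0.06725503  0.05519079] [-0.05593791 -0.12451772 -1.82259979] 0.31641507178206846
```

View pics/sd23.png

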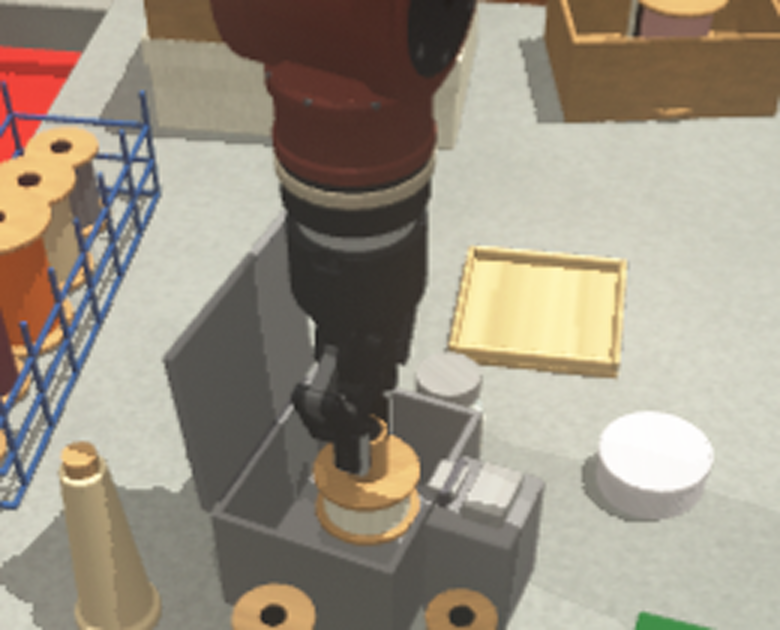

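View pics/sc23.png

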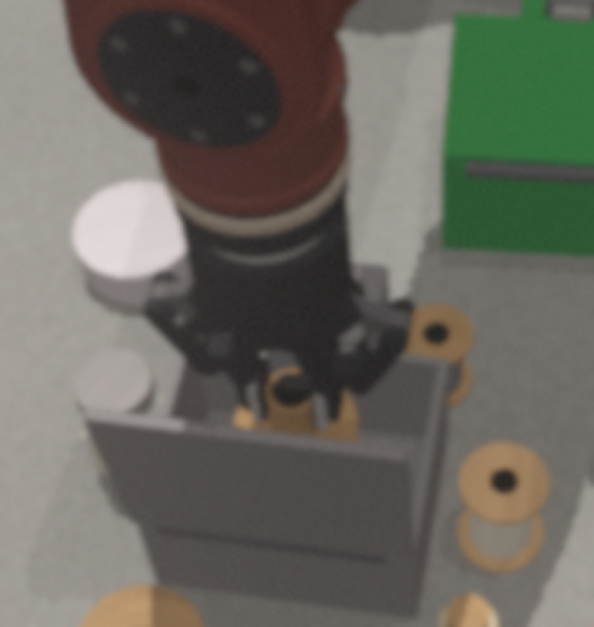

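Emit:
servo_tool(motion=[0,0,-10,0,0,0,-21,0,0,0,-30,0,0,0,-36,0,0,0,-39,0])

```text
time_s: 24.3
eef_pos: [0.5631, -0.0667, 0.0193]
tool_rot: [[-0.969, 0.248, -0.0], [0.248, 0.969, 0.0], [0.001, 0.0, -1.0]]
contact_force: [-0.2, 0.1, -2.8]
finger_gap: 0.316
```

Emit:
servo_tool(motion=[0,0,-1,0,0,0,-1.5,0,0,0,-2,0,0,0,-2,0,0,0,-2,0])

```text
time_s: 24.8
eef_pos: [0.5635, -0.0668, 0.0182]
tool_rot: [[-0.969, 0.248, 0.0], [0.248, 0.969, -0.0], [-0.0, 0.0, -1.0]]
contact_force: [-0.8, 0.7, -2.8]
finger_gap: 0.314
```

Emit:
servo_tool(motion=[0,0,-0.5,0,0,0,-1,0,0,0,-1.5,0,0,0,-1.5,0,0,0,-1.5,0])

```text
time_s: 25.3
eef_pos: [0.5633, -0.0668, 0.0164]
tool_rot: [[-0.969, 0.248, -0.0], [0.248, 0.969, 0.0], [0.0, 0.0, -1.0]]
contact_force: [0.2, 0.5, -1.8]
finger_gap: 0.316
```

Emit:
servo_tool(motion=[0,0,-0.5,0,0,0,-1,0,0,0,-1,0,0,0,-1,0,0,0,-1,0])

```text
time_s: 25.8
eef_pos: [0.5635, -0.0669, 0.0157]
tool_rot: [[-0.969, 0.248, 0.0], [0.248, 0.969, -0.0], [-0.0, -0.0, -1.0]]
contact_force: [-0.8, -0.3, 3.5]
finger_gap: 0.313
```

Emit:
servo_tool(motion=[0,0,0,0,0,0,0,0,0,0,0,0,0,0,0.5,0,0,0,2,0], grip=46)

```text
time_s: 26.3
eef_pos: [0.5632, -0.0667, 0.0173]
tool_rot: [[-0.969, 0.248, -0.0], [0.248, 0.969, 0.0], [0.0, 0.0, -1.0]]
contact_force: [-0.4, -0.3, 0.0]
finger_gap: 0.537
```

Emit:
servo_tool(motion=[0,0,8,0,0,0,25,0,0,0,50,0,0,0,80,0,0,0,115,0])

```text
time_s: 26.8
eef_pos: [0.5628, -0.0666, 0.1335]
tool_rot: [[-0.969, 0.248, -0.001], [0.248, 0.969, 0.0], [0.001, 0.0, -1.0]]
contact_force: [-0.1, -0.6, 0.5]
finger_gap: 0.541
```

Emit:
servo_tool(motion=[0,0,30,0,0,0,55,0,-20,0,70,0,-50,0,75,0,-80,0,75,0])

```text
time_s: 27.3
eef_pos: [0.483, -0.0669, 0.2092]
tool_rot: [[-0.969, 0.248, 0.002], [0.248, 0.969, -0.001], [-0.002, -0.0, -1.0]]
contact_force: [-0.0, 0.3, -0.0]
finger_gap: 0.531
```

Run:
```python
from rig import *
from h import *
g=get_state();print(g['time_s'],g['eef_pos'],g['contact_force'],g['finger_gap'])
cv2.imwrite('pics/sc24.png',grab_frame('scene'))
cv2.imwrite('pics/sd24.png',grab_frame('side'))
crop(cv2.imread('pics/sd24.png'),200,60,460,270,3,'pics/sd24c.png')
```

```text
27.3 [ 0.48302693 -0.06694885  0.20917613] [-0.00919614  0.25620646 -0.02519063] 0.5306710978940428
```

View pics/sd24c.png

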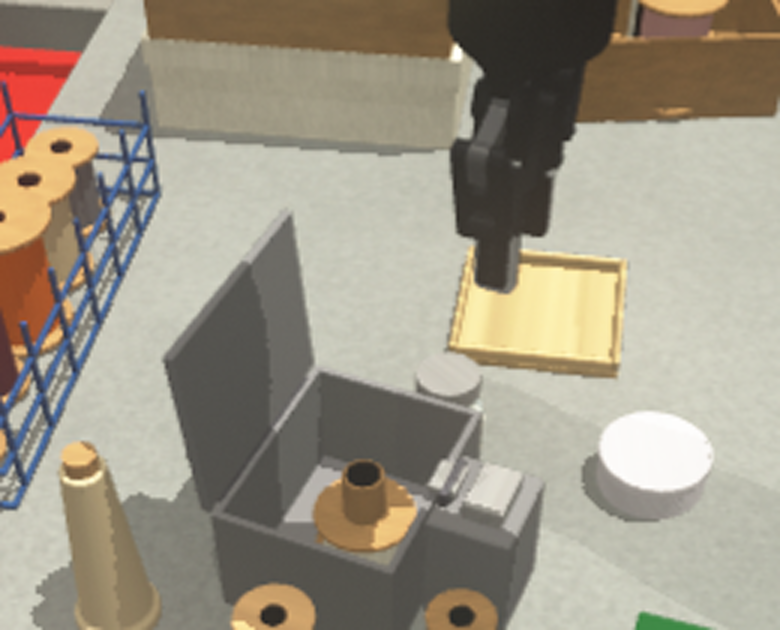

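View pics/sc24.png

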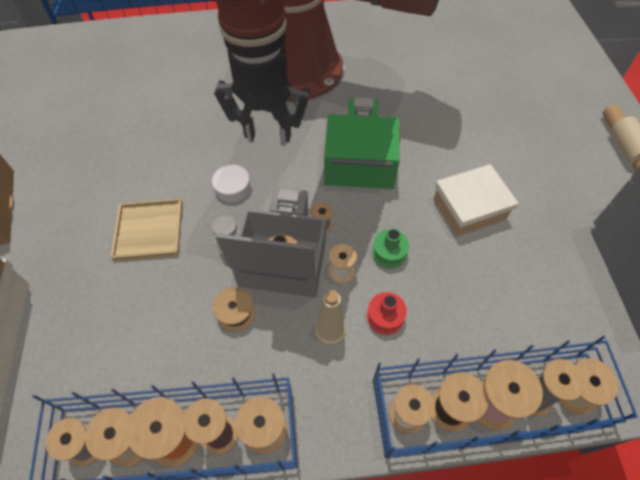

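The spool stands upright in the case at side-crop (365,500). The lid is at its stop, the bystanders are in their starting places, and the gripper is clear.

Emit:
servo_tool(motion=[0,0,0,0,0,0,0,0,0,0,0,0,0,0,0,0,0,0,0,0])

```text
time_s: 27.9
eef_pos: [0.4835, -0.0668, 0.2072]
tool_rot: [[-0.969, 0.248, -0.0], [0.248, 0.969, 0.0], [0.0, 0.0, -1.0]]
contact_force: [0.1, 0.3, 0.5]
finger_gap: 0.543
```

```bash
python3 -c "
from rig import *
print(get_state()['contact_force']); print(job_done())"
```

```text
[0.07555332 0.34460716 0.52366813]
the job is handed in; nothing more can be done
None
```

The spool is standing upright on the floor of the open case and the job is handed in, at about 28 s of the 72 s allowed.

I stood the spool in the tray first. Then one finger pressed the button while the other held the lid on its upper face. The lid followed that finger along its arc to the stop in about 3.5 s, with only a few newtons of contact force. I then lowered the spool into the case until it touched (about 3.5 N) and let go.

**Last checks:** In the final side and scene pictures the lid is at its stop, the spool is upright inside, the tray is empty, and the bystanders look to be where they started. The gripper is clear of everything, with the measured force close to zero.

**What failed or disagreed:**
- **Missed first grasp:** My first grasp closed above the tube. The camera images put the fingertips about 40 mm above the reported TCP, not at it. I corrected for that, and nothing was moved by the miss.
- **Second grasp:** When I picked the spool up from the tray, the force read 6.6 N upward, probably the fingertips brushing the flange.
- **Case position:** The scene and wrist cameras disagreed by about 3–5 mm on the case's y position. I used a value in between, which was accurate enough for the button, lid and placing.

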